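# Fit and pin the duck puppets' heads on the drying board

### The job

Draw the board of duck bodies right out of the drying rack by its peg. Seat every green duck head that stands ready in a painting stand fully home in a red body's neck socket, beak towards you with its fork over the hole behind the neck, and lock each with a bamboo pin pushed home through the fork; leave spare pins in their block. Then, with every head locked, slide the board fully back under the rack, and leave the mallet, the rasp and the farmer head alone.

Things in the scene. Friction and masses are not known exactly. Their poses are not given: they have to be found in the camera images.
- rack: Dark wooden drying rack, fixed: two end walls, flat roof, open front and back. Origin: middle of its front edge at bench height; +x points into the rack (away from the robot), z up. End walls x 0..180, outsides y +-174 mm; roof x -10..180, y +-190, underside 170, top 185 mm up. Seated heads pass under it (154 mm). Place and yaw vary.
- board (a joint): How far the plywood draw-board is out of the rack, m: 0 fully in, 0.17 out against its stop. Slides along the rack's -x (to the robot); 2.5 N friction, stays where left. 322 mm wide, top 20 mm up, front edge 70 mm before the rack's front when in. Carries three fixed red duck bodies side by side, breasts to the robot, backs up to 70 mm high.
- board_peg (a point): Point on the board's upright pull peg (turned pale wood, mid front edge, 58 mm before the rack's front when in): on its axis, 55 mm above the bench, 20 mm thick here; peg 20 to 72 mm up. Grip from above, fingers closing along the rack's y: the roof leaves no room for the gripper the other way.
- neck0 (a point): Centre of the rim of the neck socket of the left (+y) duck body, 98 mm above the bench, axes as the rack's; outer diameter 45, bore 37 mm at the rim tapering to about 31, 30 deep, opens upwards. Necks are 100 mm apart. A rightly set head has its own x along the rack's x.
- hole0 (a point): Centre of the mouth of the pin hole behind neck0 (36 mm along the rack's +x), in a 20 mm tube level with the neck rim; bore 12 mm, 30 mm deep, straight down.
- neck1 (a point): Centre of the rim of the neck socket of the middle duck body, 98 mm above the bench, axes as the rack's; outer diameter 45, bore 37 mm at the rim tapering to about 31, 30 deep, opens upwards. Necks are 100 mm apart. A rightly set head has its own x along the rack's x.
- hole1 (a point): Centre of the mouth of the pin hole behind neck1 (36 mm along the rack's +x), in a 20 mm tube level with the neck rim; bore 12 mm, 30 mm deep, straight down.
- neck2 (a point): Centre of the rim of the neck socket of the right (-y) duck body, 98 mm above the bench, axes as the rack's; outer diameter 45, bore 37 mm at the rim tapering to about 31, 30 deep, opens upwards. Necks are 100 mm apart. A rightly set head has its own x along the rack's x.
- hole2 (a point): Centre of the mouth of the pin hole behind neck2 (36 mm along the rack's +x), in a 20 mm tube level with the neck rim; bore 12 mm, 30 mm deep, straight down.
- head0: Green duck head, upright in a stand (absent: None). Origin: foot centre of its bare tapered plug; z up, beak to -x (to -43 mm), fork to +x. Plug 28 long, 28 across at the foot, 33 on top; disc 45 across, 28..34 up, stops on the neck rim; head 38 across, 34..84 up, widest 50..68, axis at x -2. Yellow fork at disc height, x 17..45, 26 wide, slot 12. 80-130 g. All alike, fit any body.
- slot0 (a point): Middle of the slot in the fork of head0, at its underside: 36 mm along the head's x, 28 mm up. When the head is seated and rightly turned it lies on the mouth of the pin hole.
- pin0: Bamboo pin, upright in a fixed dark block (150 x 50 x 36 high; 3 pins in 11 mm holes 48 apart). Origin: foot of the pointed 8 mm shank, z up. Yellow grip 16 thick, 30..63 up; its shoulder stops on the block or on the 6 mm fork of a seated head (foot then 24 below the hole's mouth). To clear fork and head, hold it 22 mm or more above the shoulder, closing along the rack's y. 20 g. Fits any hole.
- head1: Green duck head, upright in a stand (absent: None). Origin: foot centre of its bare tapered plug; z up, beak to -x (to -43 mm), fork to +x. Plug 28 long, 28 across at the foot, 33 on top; disc 45 across, 28..34 up, stops on the neck rim; head 38 across, 34..84 up, widest 50..68, axis at x -2. Yellow fork at disc height, x 17..45, 26 wide, slot 12. 80-130 g. All alike, fit any body.
- slot1 (a point): Middle of the slot in the fork of head1, at its underside: 36 mm along the head's x, 28 mm up. When the head is seated and rightly turned it lies on the mouth of the pin hole.
- pin1: Bamboo pin, upright in a fixed dark block (150 x 50 x 36 high; 3 pins in 11 mm holes 48 apart). Origin: foot of the pointed 8 mm shank, z up. Yellow grip 16 thick, 30..63 up; its shoulder stops on the block or on the 6 mm fork of a seated head (foot then 24 below the hole's mouth). To clear fork and head, hold it 22 mm or more above the shoulder, closing along the rack's y. 20 g. Fits any hole.
- head2: Green duck head, upright in a stand (absent: None). Origin: foot centre of its bare tapered plug; z up, beak to -x (to -43 mm), fork to +x. Plug 28 long, 28 across at the foot, 33 on top; disc 45 across, 28..34 up, stops on the neck rim; head 38 across, 34..84 up, widest 50..68, axis at x -2. Yellow fork at disc height, x 17..45, 26 wide, slot 12. 80-130 g. All alike, fit any body.
- slot2 (a point): Middle of the slot in the fork of head2, at its underside: 36 mm along the head's x, 28 mm up. When the head is seated and rightly turned it lies on the mouth of the pin hole.
- pin2: Bamboo pin, upright in a fixed dark block (150 x 50 x 36 high; 3 pins in 11 mm holes 48 apart). Origin: foot of the pointed 8 mm shank, z up. Yellow grip 16 thick, 30..63 up; its shoulder stops on the block or on the 6 mm fork of a seated head (foot then 24 below the hole's mouth). To clear fork and head, hold it 22 mm or more above the shoulder, closing along the rack's y. 20 g. Fits any hole.
- stand0: Loose dark wooden painting stand, a ring 74 mm across, 30 mm high, with a 39 mm bore right through; origin centre of its underside. A waiting head's plug hangs in it, the head's disc resting on its top, the plug's foot 2 mm above the bench; a stand may be empty. 200 g.
- stand1: Loose dark wooden painting stand, a ring 74 mm across, 30 mm high, with a 39 mm bore right through; origin centre of its underside. A waiting head's plug hangs in it, the head's disc resting on its top, the plug's foot 2 mm above the bench; a stand may be empty. 200 g.
- stand2: Loose dark wooden painting stand, a ring 74 mm across, 30 mm high, with a 39 mm bore right through; origin centre of its underside. A waiting head's plug hangs in it, the head's disc resting on its top, the plug's foot 2 mm above the bench; a stand may be empty. 200 g.
- mallet0: Round beech mallet lying on the bench; head 72 mm across, 95 mm long along its y, centred on the origin; handle 170 mm along its -x. Leave alone.
- rasp: Coarse steel rasp lying on the bench along its x (-150..130 mm), 26 mm wide, 26 mm high at the handle. Leave alone.
- farmer: Half-carved pale wooden farmer head, 76 mm across, 112 mm tall. Leave alone.
Not all that is in view belongs to the job. Leave any blue look-alike of the head0 alone.

How it is judged:
On the way, in this order (a step that is already met when the one before it is completed fails the run):
1. the board is drawn right out (0.155 m or more) (value of joint board above 0.155 m), for 0.2 s.
2. with the board still out (0.14 m or more), every head present is seated in a neck and locked by a pin (value of joint board above 0.14 m and ((horizontal distance between head0 and neck0 below 0.005 m and z of head0 in the frame of neck0 below -0.025 m and distance between slot0 and hole0 below 0.006 m) or (horizontal distance between head0 and neck1 below 0.005 m and z of head0 in the frame of neck1 below -0.025 m and distance between slot0 and hole1 below 0.006 m) or (horizontal distance between head0 and neck2 below 0.005 m and z of head0 in the frame of neck2 below -0.025 m and distance between slot0 and hole2 below 0.006 m)) and ((horizontal distance between pin0 and slot0 below 0.006 m and z of pin0 in the frame of slot0 below -0.02 m) or (horizontal distance between pin1 and slot0 below 0.006 m and z of pin1 in the frame of slot0 below -0.02 m) or (horizontal distance between pin2 and slot0 below 0.006 m and z of pin2 in the frame of slot0 below -0.02 m)) and ((horizontal distance between head1 and neck0 below 0.005 m and z of head1 in the frame of neck0 below -0.025 m and distance between slot1 and hole0 below 0.006 m) or (horizontal distance between head1 and neck1 below 0.005 m and z of head1 in the frame of neck1 below -0.025 m and distance between slot1 and hole1 below 0.006 m) or (horizontal distance between head1 and neck2 below 0.005 m and z of head1 in the frame of neck2 below -0.025 m and distance between slot1 and hole2 below 0.006 m)) and ((horizontal distance between pin0 and slot1 below 0.006 m and z of pin0 in the frame of slot1 below -0.02 m) or (horizontal distance between pin1 and slot1 below 0.006 m and z of pin1 in the frame of slot1 below -0.02 m) or (horizontal distance between pin2 and slot1 below 0.006 m and z of pin2 in the frame of slot1 below -0.02 m)) and ((horizontal distance between head2 and neck0 below 0.005 m and z of head2 in the frame of neck0 below -0.025 m and distance between slot2 and hole0 below 0.006 m) or (horizontal distance between head2 and neck1 below 0.005 m and z of head2 in the frame of neck1 below -0.025 m and distance between slot2 and hole1 below 0.006 m) or (horizontal distance between head2 and neck2 below 0.005 m and z of head2 in the frame of neck2 below -0.025 m and distance between slot2 and hole2 below 0.006 m)) and ((horizontal distance between pin0 and slot2 below 0.006 m and z of pin0 in the frame of slot2 below -0.02 m) or (horizontal distance between pin1 and slot2 below 0.006 m and z of pin1 in the frame of slot2 below -0.02 m) or (horizontal distance between pin2 and slot2 below 0.006 m and z of pin2 in the frame of slot2 below -0.02 m))), for 0.3 s.
At the end, for the whole second after the job is handed in: Board in within 8 mm. Every head present in a neck: foot within 5 mm of its axis, disc within 3 mm of the rim, slot within 6 mm of the pin hole; a pin through that slot, its foot 20 mm or more below it. Unused pins still in place (20 mm). All at rest (value of joint board below 0.008 m and ((horizontal distance between head0 and neck0 below 0.005 m and z of head0 in the frame of neck0 below -0.025 m and distance between slot0 and hole0 below 0.006 m) or (horizontal distance between head0 and neck1 below 0.005 m and z of head0 in the frame of neck1 below -0.025 m and distance between slot0 and hole1 below 0.006 m) or (horizontal distance between head0 and neck2 below 0.005 m and z of head0 in the frame of neck2 below -0.025 m and distance between slot0 and hole2 below 0.006 m)) and ((horizontal distance between pin0 and slot0 below 0.006 m and z of pin0 in the frame of slot0 below -0.02 m) or (horizontal distance between pin1 and slot0 below 0.006 m and z of pin1 in the frame of slot0 below -0.02 m) or (horizontal distance between pin2 and slot0 below 0.006 m and z of pin2 in the frame of slot0 below -0.02 m)) and ((horizontal distance between head1 and neck0 below 0.005 m and z of head1 in the frame of neck0 below -0.025 m and distance between slot1 and hole0 below 0.006 m) or (horizontal distance between head1 and neck1 below 0.005 m and z of head1 in the frame of neck1 below -0.025 m and distance between slot1 and hole1 below 0.006 m) or (horizontal distance between head1 and neck2 below 0.005 m and z of head1 in the frame of neck2 below -0.025 m and distance between slot1 and hole2 below 0.006 m)) and ((horizontal distance between pin0 and slot1 below 0.006 m and z of pin0 in the frame of slot1 below -0.02 m) or (horizontal distance between pin1 and slot1 below 0.006 m and z of pin1 in the frame of slot1 below -0.02 m) or (horizontal distance between pin2 and slot1 below 0.006 m and z of pin2 in the frame of slot1 below -0.02 m)) and ((horizontal distance between head2 and neck0 below 0.005 m and z of head2 in the frame of neck0 below -0.025 m and distance between slot2 and hole0 below 0.006 m) or (horizontal distance between head2 and neck1 below 0.005 m and z of head2 in the frame of neck1 below -0.025 m and distance between slot2 and hole1 below 0.006 m) or (horizontal distance between head2 and neck2 below 0.005 m and z of head2 in the frame of neck2 below -0.025 m and distance between slot2 and hole2 below 0.006 m)) and ((horizontal distance between pin0 and slot2 below 0.006 m and z of pin0 in the frame of slot2 below -0.02 m) or (horizontal distance between pin1 and slot2 below 0.006 m and z of pin1 in the frame of slot2 below -0.02 m) or (horizontal distance between pin2 and slot2 below 0.006 m and z of pin2 in the frame of slot2 below -0.02 m)) and (distance of pin0 from where it was at the start of the episode below 0.02 m or (horizontal distance between pin0 and slot0 below 0.006 m and z of pin0 in the frame of slot0 below -0.02 m) or (horizontal distance between pin0 and slot1 below 0.006 m and z of pin0 in the frame of slot1 below -0.02 m) or (horizontal distance between pin0 and slot2 below 0.006 m and z of pin0 in the frame of slot2 below -0.02 m)) and (distance of pin1 from where it was at the start of the episode below 0.02 m or (horizontal distance between pin1 and slot0 below 0.006 m and z of pin1 in the frame of slot0 below -0.02 m) or (horizontal distance between pin1 and slot1 below 0.006 m and z of pin1 in the frame of slot1 below -0.02 m) or (horizontal distance between pin1 and slot2 below 0.006 m and z of pin1 in the frame of slot2 below -0.02 m)) and (distance of pin2 from where it was at the start of the episode below 0.02 m or (horizontal distance between pin2 and slot0 below 0.006 m and z of pin2 in the frame of slot0 below -0.02 m) or (horizontal distance between pin2 and slot1 below 0.006 m and z of pin2 in the frame of slot1 below -0.02 m) or (horizontal distance between pin2 and slot2 below 0.006 m and z of pin2 in the frame of slot2 below -0.02 m)) and linear speed of each of head0, head1, head2, pin0, pin1, pin2 below 0.03 m/s); the robot touches nothing.
It fails at once if the mallet0 is moved more than 30 mm (distance of mallet0 from where it was at the start of the episode above 0.03 m).
It fails at once if the rasp is moved more than 30 mm (distance of rasp from where it was at the start of the episode above 0.03 m).
It fails at once if the farmer is moved more than 30 mm (distance of farmer from where it was at the start of the episode above 0.03 m).
Of head0, head1, head2 only 2 to 3 are there at a start; the rules pass over those that are not, and their reading is None.
At some moment in a run one of stand0, stand1, stand2 may be knocked a few centimetres aside while the robot is not near it.
It also fails if it takes over 210 s, if anything falls off the work surface, if the arm or the gripper's body presses on something with over 40 N, if the wrist force passes 120 N, or if a joint passes its speed limit or range.

### The arm

A 7-joint arm with a two-finger parallel gripper is mounted at the origin on the work surface. World frame = base frame: x ahead of the robot, y to its left, z up, the work surface at z = 0. Lengths are in m, angles in rad, forces in N, time in s.
With the tool pointing down it reaches from about 0.4 to 0.9 m from the base axis. Payload 5.6 kg.
Tool frame: the origin (TCP) lies between the finger pads; the fingertips stand 25 mm ahead of it and the grasp point (between the pads) lies 6 mm ahead of it (bot.tcp_to_tips is the z of the fingertips in the tool frame, in m); z points along the fingers, y is the line along which they close (so a half turn about z gives the same grasp; the last joint's range is limited). The gripper opens to 92 mm and grips with 3 to 60 N. Pads are 20 mm wide; open, the fingers measure 128 mm over their backs; the gripper's body (75 mm by 189 mm) begins 69 mm behind the grasp point.
Start: joints at [-1.312, 0.468, -0.012, 1.603, 0.006, 1.071, -0.056], TCP at [0.193, 0.621, 0.213] pointing down, gripper open.
Joint ranges: [-2.53, 2.53], [-0.31, 2.02], [-1.57, 1.55], [0.28, 2.44], [-1.29, 4.43], [0.15, 1.84], [-2.92, 2.92]. Speed limits (rad/s): [2.57, 2.57, 3.14, 3.14, 3.14, 3.14, 3.14].

### API

Orientations are given as [roll, pitch, yaw] about the fixed x, y, z axes, in that order (R = Rz(yaw) Ry(pitch) Rx(roll)).
In Python, from station import bot gives the robot as it stands.
- The arm moves only by the tool step_arm, never from a script. Its argument "deltas" is a list of rows, each a list of 7 numbers: the shift along the tool's x, y, z each as a share of 0.5 m, from -1 to 1, then the turn, a rotation vector about the tool's x, y, z each as a share of pi/4 rad, from -1 to 1, then the opening, from 0 (shut) to 1 (fully open). In form: [[x, y, z, wx, wy, wz, hand], ...]. A call has exactly 10 rows; each row is the pose to reach, as a shift and turn from the pose commanded when the call began, along the tool's axes at that moment; what a row does not reach only later rows make up. A row lasts 1/12 s, in which the tool goes at most 41.7 mm and 7.16 degrees, less where a joint would pass 70% of its speed; a pose out of reach is approached as far as the arm can. A call with a number of a shift or a turn outside -1 to 1 is refused whole. A call with a gripper value outside its range is refused whole. The fingers move at their own pace and stop on an object; "newtons" is the grip in N (left out, the last holds). Time passes only in rows, so rows that repeat a pose let the fingers close, or fill a call up. It gives the time, the measured TCP pose, the force, the opening and the grip force at its end, in the units of the state.
- bot.get_obs(): the state, without advancing time (a new reading comes with each control period).
- bot.camera(name): name is "scene" or "top" or "wrist"; returns (picture, depth): 400x640x3 uint8, blue, green, red; 400x640 float32, m along the optical axis (not along the pixel's ray), 0 where there is no reading.
- bot.calibration(name): a dict with "fx", "fy", "cx", "cy" (pixels), "cam_to_world" (4x4, takes a point from camera to world coordinates); the wrist camera has in their place "hand_eye" (4x4, takes a point from camera to tool coordinates, whose origin is the TCP and whose axes are the flange's). Camera axes: x right, y down, z forward; pixel columns grow to the right and rows downward; lengths in m; the calibration is good to about 2 mm. A picture is of the moment at which its call begins: read the wrist's pose just before it. calibration takes no time and is no camera call.
- bot.hand_in(): hands the job in; it is judged then, once.
Trained networks look in the newest picture that a camera, given by its name, has taken for a name from the list of things; names that differ only in an ending like _2 or _b are one class to them, and where a whole thing is asked for, a point or a joint stands for the part that bears it (a point fixed in the world has none). Each returns a list of dicts, best first, with "score" (0 to 1); they miss things now and then, are a little off and sometimes report something else, mostly with a low value. They report only what shows in the picture. A call takes as long as a camera call. They do not tell look-alikes from the thing itself.
- bot.cut_out(camera, label): "region" (400x640 bool, what is visible of it) and "position" ([column, row] in pixels, amid what is visible of it).
The state is a dict: "time_s": time; "joint_positions": joint angles; "joint_velocities": joint speeds; "effort": joint torques, N m; "ee_pos": TCP position; "eef_rot": TCP orientation; "ft_force": force on the tool from outside, world axes, zero at the start; "moment": the same for the moment, N m; "finger_gap": finger opening in m; "grip_force": force on a finger pad.
Only numpy, scipy, OpenCV 4.12 (cv2) and the standard library are available. Lean on these libraries where they do the work, as an engineer would, in place of code of your own. Each camera call takes 0.05 s, during which the arm holds its last target. There are 200 camera calls.

## Working session

There is one attempt and no reset: what is moved stays moved. The work goes in short steps, Python scripts to look and compute and a tool call to move; the robot and the scene stay as the last step left them, time stands still between calls to the robot, and variables do not carry over. Pictures are saved under pics/ and viewed, at most 14 in all, crops included, and the job is handed in when it is done.

Besides the shell and the picture viewer there is one more tool, called after "Request:" as name([rows], argument=value, ...), one row to a line, values as JSON. step_arm: Moves the arm, as the interface text tells. Shift numbers are shares of 0.5 m and turn numbers shares of pi/4 rad, none past 1 either way. Its arguments: {"type":"object","properties":{"deltas":{"type":"array","items":{"type":"array","items":{"type":"number"}}},"newtons":{"type":"number"}},"required":["deltas"]}

```bash
ls; mkdir -p pics; cat > h.py <<'E'
import numpy as np,cv2
from station import bot
from scipy.spatial.transform import Rotation as R
def pose():
    o=bot.get_obs(); return np.array(o["ee_pos"]),R.from_euler('xyz',o["eef_rot"]),o
def T(name,o=None):
    c=bot.calibration(name)
    if name!="wrist": return c,np.array(c["cam_to_world"])
    M=np.eye(4); M[:3,3]=o["ee_pos"]; M[:3,:3]=R.from_euler('xyz',o["eef_rot"]).as_matrix()
    return c,M@np.array(c["hand_eye"])
def shot(name):
    o=bot.get_obs(); im,d=bot.camera(name); c,M=T(name,o)
    v,u=np.mgrid[:400,:640]
    P=np.stack([(u-c["cx"])/c["fx"]*d,(v-c["cy"])/c["fy"]*d,d],-1)
    W=P@M[:3,:3].T+M[:3,3]; W[d<=0]=np.nan
    return im,d,W
E
python3 - <<'E'
from h import *
print(bot.get_obs())
for n in("top","scene","wrist"):
    im,d,W=shot(n); cv2.imwrite(f"pics/{n}0.png",im); np.save(f"/tmp/{n}.npy",W)
    print(n,bot.calibration(n))
    if n=="wrist":continue
    for l in("head0","pin0","stand0","board_peg","neck0","rack","mallet0","rasp","farmer"):
        for r in bot.cut_out(n,l):
            p=np.nanmedian(W[r["region"]],0); print(l,round(r["score"],2),np.round(r["position"]),np.round(p,3),r["region"].sum(),np.round(np.nanmax(W[r["region"]][:,2]),3), im[r["region"]].mean(0).round())
E
```

```text
pics
{'time_s': 0.0, 'joint_positions': array([-1.31196952,  0.46832992, -0.01160589,  1.60361329,  0.00601856,
        1.07136149, -0.05629942]), 'joint_velocities': array([-0.00034917, -0.00047275, -0.00047086, -0.00081096, -0.00012944,
       -0.00031208, -0.00084519]), 'effort': array([ 7.12564429e-05, -5.20571566e+01, -1.24296753e-02, -2.43750232e+01,
       -5.65026747e-02,  1.73481769e-02,  1.72940627e-04]), 'ee_pos': array([0.1931235 , 0.6200536 , 0.21187528]), 'eef_rot': array([-3.13992014e+00,  1.34121207e-04,  2.83971415e+00]), 'ft_force': array([-0.09706386,  0.69713521,  0.29206934]), 'moment': array([-0.02169302, -0.05465117,  0.04205136]), 'grip_force': 0.0, 'finger_gap': 0.09210627011191476}
top {'fx': 458.0332171489887, 'fy': 458.0332171489887, 'cx': 322.474670158244, 'cy': 204.9280089200201, 'cam_to_world': array([[ 1.03991685e-02, -9.82367546e-01,  1.86670461e-01,
         3.29964435e-01],
       [-9.99943702e-01, -9.82254883e-03,  4.01364976e-03,
         8.78773871e-04],
       [-2.10929955e-03, -1.86701690e-01, -9.82414388e-01,
         1.48469023e+00],
       [
[... 3049 characters left out ...]
.036 [32. 57. 91.]
rasp 0.71 [316. 200.] [ 0.564 -0.006  0.021] 513 0.187 [111. 170. 206.]
rasp 0.57 [154. 194.] [ 0.59  -0.483  0.018] 857 0.031 [ 87. 109. 139.]
farmer 0.76 [194. 222.] [ 0.703 -0.316  0.085] 759 0.118 [ 84. 134. 180.]
wrist {'fx': 306.92530121466143, 'fy': 306.92530121466143, 'cx': 321.1753927112881, 'cy': 198.89964318829422, 'hand_eye': array([[-1.12711993e-04, -9.72404994e-01, -2.33299195e-01,
         6.55347360e-02],
       [ 9.99999696e-01,  7.05099932e-05, -7.77011803e-04,
         3.08100452e-04],
       [ 7.72020083e-04, -2.33299211e-01,  9.72404690e-01,
        -1.72270026e-01],
       [ 0.00000000e+00,  0.00000000e+00,  0.00000000e+00,
         1.00000000e+00]])}
```

View pics/top0.png

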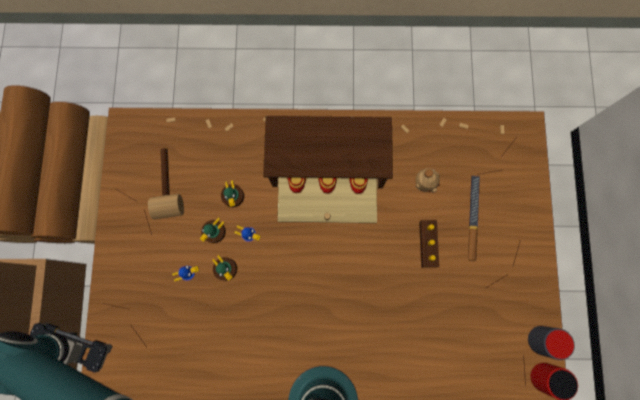

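View pics/scene0.png

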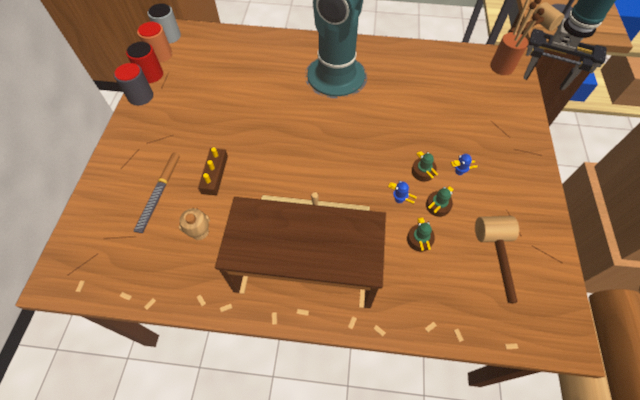

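The top picture shows three green heads in stands at (232,193), (212,231) and (224,268), and two blue look-alikes at (248,234) and (186,272). It also shows the peg at (326,215) and the pin block at (430,243). Next I'll fit the rack frame and the block.

```bash
cat >> h.py <<'E'
def go(p,yaw=None,o=None):
    "print shift/turn shares from the measured pose to p (TCP), tool down at yaw"
    o=o or bot.get_obs(); R0=R.from_euler('xyz',o["eef_rot"]); p0=np.array(o["ee_pos"])
    y0=o["eef_rot"][2]; yaw=y0 if yaw is None else yaw
    R1=R.from_euler('xyz',[np.pi,0,yaw])
    s=R0.inv().apply(np.array(p)-p0); w=(R0.inv()*R1).as_rotvec()
    print("shift",np.round(s/.5,4),"turn",np.round(w/(np.pi/4),4),"rows",round(max(np.linalg.norm(s)/.0417,np.degrees(np.linalg.norm(w))/7.16),1))
E
python3 - <<'E'
from h import *
W=np.load('/tmp/top.npy'); S=np.load('/tmp/scene.npy')
for W in(W,S):
    x,y,z=W[...,0],W[...,1],W[...,2]
    m=(z>.177)&(z<.196)&(abs(y)<.25)&(x>.5)
    r=cv2.minAreaRect(W[m][:,:2].astype(np.float32)*1000);print("roof",r,m.sum(),np.median(z[m]))
    m=(z>.012)&(z<.03)&(abs(y)<.2)&(x>.45)&(x<.66)
    r=cv2.minAreaRect(W[m][:,:2].astype(np.float32)*1000);print("board",r)
    m=(z>.04)&(z<.085)&(abs(y)<.05)&(x>.45)&(x<.62); print("peg",W[m].mean(0),m.sum(),W[m].min(0),W[m].max(0))
    m=(z>.028)&(z<.045)&(y<-.28)&(y>-.4)&(x>.38)&(x<.6);print("block",cv2.minAreaRect(W[m][:,:2].astype(np.float32)*1000))
    m=(z>.06)&(z<.09)&(y<-.28)&(y>-.4)&(x>.38)&(x<.6)
    for k in range(1):
        n,l=cv2.connectedComponents(m.astype(np.uint8)); print([np.round(W[l==i].mean(0),4) for i in range(1,n)])
E
```

```text
roof ((756.5255737304688, -8.014678955078125), (380.7943115234375, 192.59317016601562), 89.65289306640625) 7881 0.18522072949056945
board ((607.34326171875, -7.4066314697265625), (321.55157470703125, 106.39794158935547), 89.73876190185547)
peg [ 0.5653267  -0.00778812  0.06866228] 41 [ 0.55651254 -0.01723897  0.04365137] [0.57688085 0.00157853 0.07791502]
block ((488.0755310058594, -334.07421875), (149.90284729003906, 52.0675163269043), 1.3255425691604614)
[array([ 0.5356, -0.3322,  0.0703]), array([ 0.4869, -0.3333,  0.069 ]), array([ 0.4391, -0.3341,  0.0694])]
roof ((757.201171875, -9.151214599609375), (380.4387512207031, 191.3445587158203), 89.87921142578125) 12074 0.18589295166498526
board ((562.9539184570312, -8.827789306640625), (320.1313171386719, 19.728466033935547), 89.83976745605469)
peg [ 0.57140317 -0.00800903  0.06423775] 69 [ 0.55935261 -0.01961721  0.04097592] [0.57755695 0.0012049  0.07825627]
block ((489.34014892578125, -335.4277038574219), (152.60728454589844, 52.282691955566406), 1.210818886756897)
[array([ 0.4417, -0.3349,  0.0671]), array([ 0.4902, -0.3343,  0.0685]), array([ 0.5381, -0.3337,  0.0674])]
```

Request:
step_arm([
  [-0.543, -0.489, -0.09, 0, 0, -0.378, 1],
  [-0.543, -0.489, -0.09, 0, 0, -0.378, 1],
  [-0.543, -0.489, -0.09, 0, 0, -0.378, 1],
  [-0.543, -0.489, -0.09, 0, 0, -0.378, 1],
  [-0.543, -0.489, -0.09, 0, 0, -0.378, 1],
  [-0.543, -0.489, -0.09, 0, 0, -0.378, 1],
  [-0.543, -0.489, -0.09, 0, 0, -0.378, 1],
  [-0.543, -0.489, -0.09, 0, 0, -0.378, 1],
  [-0.543, -0.489, -0.09, 0, 0, -0.378, 1],
  [-0.543, -0.489, -0.09, 0, 0, -0.378, 1],
], newtons=15)

```text
time_s: 1.88
ee_pos: [0.3843, 0.3001, 0.2591]
eef_rot: [-3.141, 0.003, 3.126]
ft_force: [0.3, -0.4, 0.6]
finger_gap: 0.0918
grip_force: 0.0
```

```bash
cat >> h.py <<'E'
def heads(name="wrist",tag=None):
    im,d,W=shot(name)
    if tag: cv2.imwrite(f"pics/{tag}.png",im)
    hsv=cv2.cvtColor(im,cv2.COLOR_BGR2HSV)
    for r in bot.cut_out(name,"head0"):
        m=r["region"]; p=W[m]; z=p[:,2]
        h=hsv[m]; ye=(h[:,0]>18)&(h[:,0]<38)&(h[:,1]>120)&(h[:,2]>90)
        bl=(h[:,0]>100)&(h[:,0]<130)&(h[:,1]>100); gr=(h[:,0]>40)&(h[:,0]<95)
        top=p[(z>.065)&~ye]; yl=p[ye]
        fork=yl[(yl[:,2]<.048)]; beak=yl[yl[:,2]>.048]
        print(round(r["score"],2),np.round(r["position"]),"px",m.sum(),"blue",bl.sum(),"green",gr.sum(),"zmax",np.nanmax(z).round(3),
          "top",np.nanmedian(top,0).round(4),"fork",np.nanmean(fork,0).round(4),len(fork),"beak",np.nanmean(beak,0).round(4),len(beak))
    return im,W
E
python3 - <<'E'
from h import *
heads("wrist","w1")
print(bot.get_obs()["time_s"]); go([.5665,-.0085,.2],3.137)
E
```

```text
0.97 [372. 271.] px 1120 blue 0 green 697 zmax 0.085 top [0.5065 0.3594 0.0765] fork [0.5316 0.3401 0.0342] 65 beak [0.4926 0.3768 0.0622] 254
0.84 [283. 268.] px 1481 blue 911 green 1 zmax 0.085 top [0.5008 0.2431 0.0773] fork [0.5194 0.274  0.0337] 167 beak [0.4951 0.2153 0.0605] 221
0.77 [331. 189.] px 1370 blue 0 green 829 zmax 0.087 top [0.3942 0.3148 0.0805] fork [0.4238 0.3376 0.0356] 173 beak [0.3748 0.2975 0.0627] 289
0.71 [424. 177.] px 1573 blue 965 green 0 zmax 0.085 top [0.3827 0.4247 0.0783] fork [0.3713 0.4613 0.0333] 167 beak [0.3931 0.401  0.0604] 260
0.56 [329. 343.] px 748 blue 0 green 391 zmax 0.376 top [0.6193 0.303  0.073 ] fork [0.624  0.2921 0.0387] 8 beak [0.6059 0.2973 0.0617] 244
1.9833
shift [-0.377  -0.6254  0.1163] turn [ 0.0013  0.001  -0.0046] rows 8.9
```

View pics/w1.png

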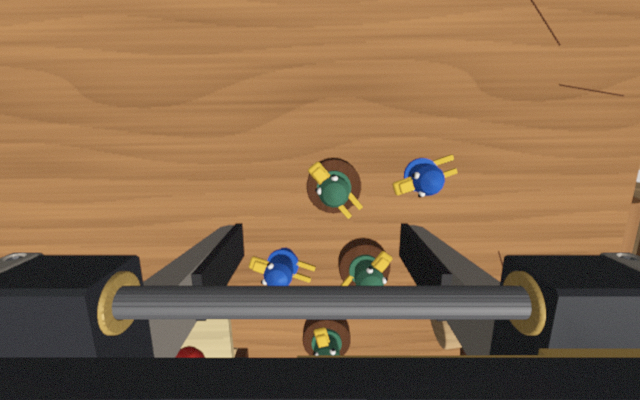

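The wrist picture shows green heads at (333,189), (370,270) and (326,340), with the yellow forks and beaks readable. The blue ones are at (425,178) and (281,268). On to the peg.

Request:
step_arm([
  [-0.377, -0.625, 0.02, 0, 0, -0.005, 1],
  [-0.377, -0.625, 0.02, 0, 0, -0.005, 1],
  [-0.377, -0.625, 0.02, 0, 0, -0.005, 1],
  [-0.377, -0.625, 0.02, 0, 0, -0.005, 1],
  [-0.377, -0.625, 0.02, 0, 0, -0.005, 1],
  [-0.377, -0.625, 0.02, 0, 0, -0.005, 1],
  [-0.377, -0.625, 0.02, 0, 0, -0.005, 1],
  [-0.377, -0.625, 0.02, 0, 0, -0.005, 1],
  [-0.377, -0.625, 0.02, 0, 0, -0.005, 1],
  [-0.377, -0.625, 0.02, 0, 0, -0.005, 1],
])

```text
time_s: 2.82
ee_pos: [0.5691, -0.0122, 0.2473]
eef_rot: [-3.138, 0.001, 3.134]
ft_force: [-0.4, -1.2, -0.6]
finger_gap: 0.0917
grip_force: 0.0
```

```bash
python3 - <<'E'
from h import *
im,d,W=shot("wrist"); cv2.imwrite("pics/w2.png",im)
z=W[...,2];x=W[...,0];y=W[...,1]
m=(z>.05)&(z<.085)&(abs(y+.008)<.03)&(x>.54)&(x<.6); print("peg",m.sum(),np.median(W[m],0),W[m].min(0),W[m].max(0))
m=(z>.012)&(z<.03)&(abs(y)<.2)&(x>.5)&(x<.66);print(cv2.minAreaRect(W[m][:,:2].astype(np.float32)*1000))
print(bot.get_obs()["ee_pos"],bot.get_obs()["joint_positions"].round(2)); go([.5665,-.0085,.049],3.137)
E
```

```text
peg 278 [ 0.56289076 -0.00703092  0.07169001] [ 0.55379264 -0.01748594  0.05009861] [0.5755875  0.00357558 0.07400908]
((606.1511840820312, -6.7581024169921875), (321.9543762207031, 107.677978515625), 89.82442474365234)
[ 0.56773568 -0.00855036  0.24703545] [-0.32  0.3   0.34  1.79 -0.11  1.07  1.62]
shift [0.0023 0.0006 0.3961] turn [-0.0016 -0.0007  0.0003] rows 4.7
```

View pics/w2.png

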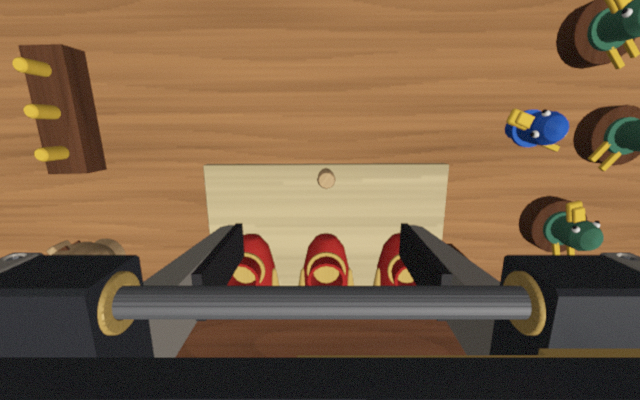

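The peg is at pixel (326,179), bare between the open fingers, with the necks visible at (251,270) and (326,270). Now I grip it and draw the board out.

Request:
step_arm([
  [0.006, 0.002, 0.05, 0, 0, 0, 1],
  [0.006, 0.002, 0.12, 0, 0, 0, 1],
  [0.006, 0.002, 0.19, 0, 0, 0, 1],
  [0.006, 0.002, 0.26, 0, 0, 0, 1],
  [0.006, 0.002, 0.32, 0, 0, 0, 1],
  [0.006, 0.002, 0.36, 0, 0, 0, 1],
  [0.006, 0.002, 0.372, 0, 0, 0, 1],
  [0.006, 0.002, 0.372, 0, 0, 0, 0],
  [0.006, 0.002, 0.372, 0, 0, 0, 0],
  [0.006, 0.002, 0.372, 0, 0, 0, 0],
], newtons=25)

```text
time_s: 3.7
ee_pos: [0.565, -0.005, 0.0634]
eef_rot: [3.141, 0.003, -3.141]
ft_force: [0.2, -0.4, 0.7]
finger_gap: 0.0738
grip_force: 0.0
```

Request:
step_arm([
  [0, 0, 0, 0, 0, 0, 0],
  [0, 0, 0, 0, 0, 0, 0],
  [0, 0, 0, 0, 0, 0, 0],
  [0, 0, 0, 0, 0, 0, 0],
  [0.02, 0, 0, 0, 0, 0, 0],
  [0.04, 0, 0, 0, 0, 0, 0],
  [0.06, 0, 0, 0, 0, 0, 0],
  [0.08, 0, 0, 0, 0, 0, 0],
  [0.1, 0, 0, 0, 0, 0, 0],
  [0.1, 0, 0, 0, 0, 0, 0],
])

```text
time_s: 4.53
ee_pos: [0.5109, -0.0059, 0.0616]
eef_rot: [3.141, -0.002, 3.14]
ft_force: [0.1, 0.4, -0.2]
finger_gap: 0.0073
grip_force: 0.0
```

The fingers need about 0.9 s to close, and I moved before they had gripped. I'll open partly, go back and wait this time.

Request:
step_arm([
  [0, 0, 0, 0, 0, 0, 0.55],
  [0, 0, 0, 0, 0, 0, 0.55],
  [0, 0, 0, 0, 0, 0, 0.55],
  [0, 0, 0, 0, 0, 0, 0.55],
  [0, 0, 0, 0, 0, 0, 0.55],
  [0, 0, 0, 0, 0, 0, 0.55],
  [0, 0, 0, 0, 0, 0, 0.55],
  [-0.04, -0.003, 0, 0, 0, 0, 0.55],
  [-0.08, -0.003, 0, 0, 0, 0, 0.55],
  [-0.107, -0.003, 0, 0, 0, 0, 0.55],
])

```text
time_s: 5.37
ee_pos: [0.569, -0.0075, 0.062]
eef_rot: [-3.142, 0.001, 3.141]
ft_force: [1.0, 0.1, -0.3]
finger_gap: 0.0503
grip_force: 0.0
```

Request:
step_arm([
  [0, 0, 0, 0, 0, 0, 0],
  [0, 0, 0, 0, 0, 0, 0],
  [0, 0, 0, 0, 0, 0, 0],
  [0, 0, 0, 0, 0, 0, 0],
  [0, 0, 0, 0, 0, 0, 0],
  [0, 0, 0, 0, 0, 0, 0],
  [0, 0, 0, 0, 0, 0, 0],
  [0, 0, 0, 0, 0, 0, 0],
  [0, 0, 0, 0, 0, 0, 0],
  [0, 0, 0, 0, 0, 0, 0],
])

```text
time_s: 6.2
ee_pos: [0.5667, -0.0074, 0.0617]
eef_rot: [3.141, -0.001, 3.141]
ft_force: [-2.5, 0.4, 0.3]
finger_gap: 0.0195
grip_force: 25.0
```

Request:
step_arm([
  [0.02, 0, 0, 0, 0, 0, 0],
  [0.05, 0, 0, 0, 0, 0, 0],
  [0.08, 0, 0, 0, 0, 0, 0],
  [0.11, 0, 0, 0, 0, 0, 0],
  [0.14, 0, 0, 0, 0, 0, 0],
  [0.17, 0, 0, 0, 0, 0, 0],
  [0.2, 0, 0, 0, 0, 0, 0],
  [0.22, 0, 0, 0, 0, 0, 0],
  [0.23, 0, 0, 0, 0, 0, 0],
  [0.236, 0, 0, 0, 0, 0, 0],
])

```text
time_s: 7.03
ee_pos: [0.4491, -0.0071, 0.0618]
eef_rot: [3.141, 0.001, 3.141]
ft_force: [3.5, 1.4, -8.7]
finger_gap: 0.0197
grip_force: 25.0
```

Request:
step_arm([
  [0, 0, 0, 0, 0, 0, 0],
  [0, 0, 0, 0, 0, 0, 0],
  [0, 0, 0, 0, 0, 0, 0.6],
  [0, 0, 0, 0, 0, 0, 0.6],
  [0, 0, 0, 0, 0, 0, 0.6],
  [0, 0, 0, 0, 0, 0, 0.6],
  [0, 0, 0, 0, 0, 0, 0.6],
  [0, 0, 0, 0, 0, 0, 0.6],
  [0, 0, -0.15, 0, 0, 0, 0.6],
  [0, 0, -0.25, 0, 0, 0, 0.6],
])

```text
time_s: 7.87
ee_pos: [0.4469, -0.008, 0.1437]
eef_rot: [-3.139, -0.008, 3.14]
ft_force: [1.7, 0.7, 0.3]
finger_gap: 0.0551
grip_force: 0.0
```

```bash
python3 - <<'E'
from h import *
for n in ("wrist","top"):
    im,d,W=shot(n); cv2.imwrite(f"pics/{n}3.png",im)
    z=W[...,2];x=W[...,0];y=W[...,1]
    m=(z>.05)&(z<.085)&(abs(y+.008)<.03)&(x>.4)&(x<.5); print("peg",m.sum(),np.median(W[m],0),W[m].min(0),W[m].max(0))
    m=(z>.012)&(z<.03)&(abs(y)<.2)&(x>.38)&(x<.66);print(cv2.minAreaRect(W[m][:,:2].astype(np.float32)*1000))
    m=(z>.092)&(z<.103)&(abs(y)<.2)&(x>.4)&(x<.64)
    k,l=cv2.connectedComponents(m.astype(np.uint8))
    for i in range(1,k):
        if (l==i).sum()>5: q=W[l==i]; print("z98",q.mean(0).round(4),len(q),q.min(0).round(4),q.max(0).round(4))
    if n=="top": heads("top")
print(bot.get_obs()["time_s"])
E
```

```text
peg 546 [ 0.44471072 -0.0064047   0.0716857 ] [ 0.43640853 -0.01737143  0.05022448] [0.45646603 0.00372798 0.07387405]
((533.2197875976562, -6.9359893798828125), (321.77984619140625, 196.41648864746094), 89.79093933105469)
z98 [ 0.5485 -0.0068  0.0968] 583 [ 0.5374 -0.0288  0.092 ] [0.5693 0.015  0.0997]
  return _methods._mean(a, axis=axis, dtype=dtype,
  ret = um.true_divide(
Traceback (most recent call last):
ValueError: zero-size array to reduction operation minimum which has no identity
```

View pics/top3.png

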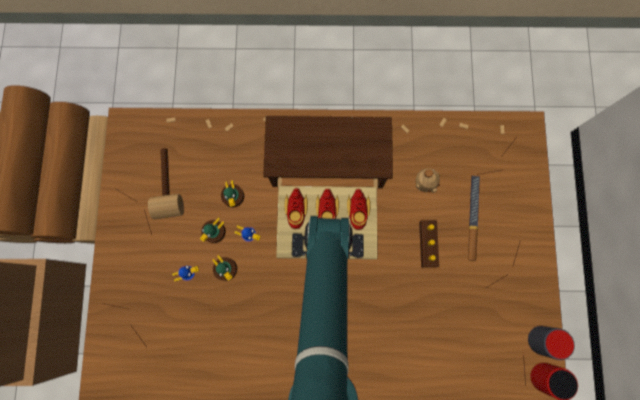

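The top picture shows the board drawn right out (measured about 0.168 m), with the three red bodies clear of the roof at (297,210), (327,205) and (359,210). I'll rise to view the necks.

Request:
step_arm([
  [0, 0, -0.08, 0, 0, 0, 0.6],
  [-0.05, 0, -0.15, 0, 0, 0, 0.6],
  [-0.1, 0, -0.22, 0, 0, 0, 0.6],
  [-0.15, 0, -0.233, 0, 0, 0, 0.6],
  [-0.166, 0, -0.233, 0, 0, 0, 0.6],
  [-0.166, 0, -0.233, 0, 0, 0, 0.6],
  [-0.166, 0, -0.233, 0, 0, 0, 0.6],
  [-0.166, 0, -0.233, 0, 0, 0, 0.6],
  [-0.166, 0, -0.233, 0, 0, 0, 0.6],
  [-0.166, 0, -0.233, 0, 0, 0, 0.6],
])

```text
time_s: 8.8
ee_pos: [0.531, -0.0075, 0.2609]
eef_rot: [3.142, -0.002, 3.14]
ft_force: [0.9, 0.6, -0.2]
finger_gap: 0.0553
grip_force: 0.0
```

```bash
python3 - <<'E'
from h import *
im,d,W=shot("wrist"); cv2.imwrite(f"pics/w4.png",im); np.save('/tmp/w4.npy',W)
z=W[...,2];x=W[...,0];y=W[...,1]
m=(z>.06)&(z<.085)&(abs(y+.008)<.03)&(x>.4)&(x<.5); print("peg",m.sum(),np.median(W[m],0),W[m].min(0),W[m].max(0))
m=(z>.012)&(z<.03)&(abs(y)<.2)&(x>.38)&(x<.66);print(cv2.minAreaRect(W[m][:,:2].astype(np.float32)*1000))
m=(z>.093)&(z<.103)&(abs(y)<.2)&(x>.4)&(x<.66)
k,l=cv2.connectedComponents(m.astype(np.uint8))
for i in range(1,k):
    if (l==i).sum()>20: q=W[l==i]; print("z98",q.mean(0).round(4),len(q),q.min(0).round(4),q.max(0).round(4),cv2.minEnclosingCircle(q[:,:2].astype(np.float32)*1000))
print(bot.get_obs()["ee_pos"],bot.get_obs()["time_s"])
E
```

```text
peg 284 [ 0.44731014 -0.0062793   0.07190305] [ 0.43702899 -0.01666934  0.06464925] [0.45809225 0.00412042 0.0745333 ]
((547.913818359375, -6.676116943359375), (322.50946044921875, 224.22308349609375), 89.94918823242188)
z98 [ 0.56   -0.1074  0.0975] 472 [ 0.5375 -0.129   0.093 ] [ 0.5813 -0.0844  0.1004] ((559.9174194335938, -106.71833801269531), 22.39983558654785)
z98 [ 0.5607 -0.0071  0.0976] 439 [ 0.538  -0.0291  0.093 ] [0.5814 0.0152 0.1002] ((560.0452880859375, -6.954178810119629), 22.195587158203125)
z98 [0.5605 0.0937 0.0973] 468 [0.5383 0.0709 0.093 ] [0.5815 0.1152 0.0997] ((560.7679443359375, 93.06491088867188), 22.49226951599121)
z98 [ 0.5918 -0.1093  0.0974] 97 [ 0.5856 -0.1169  0.0931] [ 0.6017 -0.099   0.0994] ((594.3998413085938, -107.12401580810547), 9.949563026428223)
z98 [ 0.5953 -0.0068  0.0973] 173 [ 0.5856 -0.0169  0.0931] [0.6064 0.003  0.1002] ((596.0099487304688, -7.249275207519531), 10.418780326843262)
z98 [0.5924 0.0955 0.0971] 96 [0.5861 0.0858 0.093 ] [0.6028 0.1026 0.0997] ((594.830810546875, 93.80947875976562), 9.414571762084961)
[ 0.53131762 -0.0074779   0.26118259] 8.85
```

View pics/w4.png

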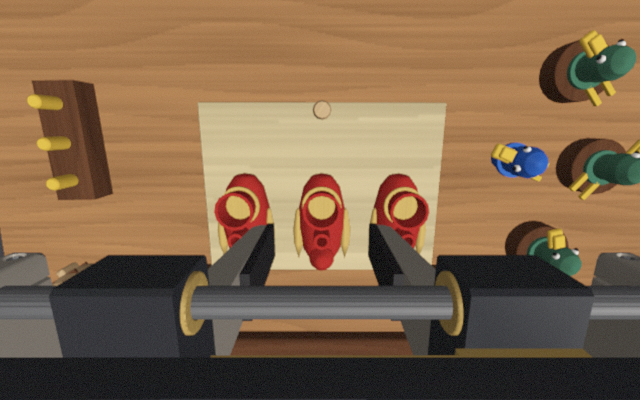

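The picture shows the three necks at (238,207), (322,206) and (406,208) with pin tubes behind them at about row 240. They fit the given sizes: rim radius 22.4 mm, z 98 mm, 100 mm apart, holes 36 mm behind. Next I hover over head C.

Request:
step_arm([
  [-0.1, 0.3, -0.02, 0, 0, 0, 0.8],
  [-0.178, 0.615, -0.02, 0, 0, 0, 0.8],
  [-0.178, 0.615, -0.02, 0, 0, 0, 0.8],
  [-0.178, 0.615, -0.02, 0, 0, 0, 0.8],
  [-0.178, 0.615, -0.02, 0, 0, 0, 0.8],
  [-0.178, 0.615, -0.02, 0, 0, 0, 0.8],
  [-0.178, 0.615, -0.02, 0, 0, 0, 0.8],
  [-0.178, 0.615, -0.02, 0, 0, 0, 0.8],
  [-0.178, 0.615, -0.02, 0, 0, 0, 0.8],
  [-0.178, 0.615, -0.02, 0, 0, 0, 0.8],
])

```text
time_s: 9.68
ee_pos: [0.6207, 0.3019, 0.2704]
eef_rot: [-3.141, -0.001, -3.139]
ft_force: [-0.3, -1.2, 0.1]
finger_gap: 0.0733
grip_force: 0.0
```

```bash
cat >> h.py <<'E'
def hd(near=None,tag=None):
    "green heads in the wrist picture: origin xy, yaw"
    im,d,W=shot("wrist")
    if tag: cv2.imwrite(f"pics/{tag}.png",im)
    hsv=cv2.cvtColor(im,cv2.COLOR_BGR2HSV); out=[]
    for r in bot.cut_out("wrist","head0"):
        m=cv2.dilate(r["region"].astype(np.uint8),np.ones((5,5)))>0
        m&=(W[...,2]>.026)&(W[...,2]<.1); p=W[m]; h=hsv[m]
        ye=(h[:,0]>18)&(h[:,0]<38)&(h[:,1]>120)&(h[:,2]>60); gr=(h[:,0]>40)&(h[:,0]<100)&(h[:,1]>60); bl=(h[:,0]>=100)&(h[:,0]<130)&(h[:,1]>100)
        if bl.sum()>gr.sum(): continue
        Y=p[ye]; fork=Y[(Y[:,2]<.042)]; beak=Y[(Y[:,2]>.05)]
        if len(fork)<20 or len(beak)<20: print("poor",r["position"],len(fork),len(beak)); continue
        G=p[gr&(p[:,2]>.05)]; c=G[:,:2].mean(0)
        fr=cv2.minAreaRect(fork[:,:2].astype(np.float32)*1000)
        f=np.array(fr[0])/1000; b=beak[:,:2].mean(0)
        u=(f-b)/np.linalg.norm(f-b); v=np.array([-u[1],u[0]])
        tf=np.percentile(fork[:,:2]@u,98); tb=np.percentile(beak[:,:2]@u,2)
        s=(tf-45e-3+tb+43e-3)/2; t=((G[:,:2]@v).min()+(G[:,:2]@v).max())/2
        lat=(f@v); pos=u*s+v*lat
        print(round(r["score"],2),np.round(r["position"]),"origin",pos.round(4),"yaw",np.degrees(np.arctan2(u[1],u[0])).round(1),"len",round(tf-tb,4),"fork",[np.round(q,1) for q in fr],"green lat off",round(t-lat,4),"along", round((G[:,:2]@u).min()-s,4),round((G[:,:2]@u).max()-s,4),"z",G[:,2].max().round(4))
E
python3 - <<'E'
from h import *
hd(tag="w5")
print(bot.get_obs()["ee_pos"],bot.get_obs()["time_s"],bot.get_obs()["joint_positions"].round(2))
E
```

```text
0.89 [322. 185.] origin [0.6372 0.3037] yaw 12.3 len 0.0862 fork [array([641.7, 304.7]), array([80.8, 27.5]), np.float64(12.6)] green lat off 0.0005 along -0.0203 0.0158 z 0.0877
poor [340.7, 10.8] 318 0
0.63 [375.  92.] origin [0.5187 0.3596] yaw -36.9 len 0.0861 fork [array([522.6, 356.7]), array([27.8, 79.5]), np.float64(53.0)] green lat off -0.0003 along -0.0177 0.0167 z 0.0876
poor [105.3, 117.0] 3 1767
[0.62146339 0.2983228  0.2713143 ] 9.7833 [-0.67  0.49  0.25  1.44 -0.13  1.22  1.17]
```

View pics/w5.png

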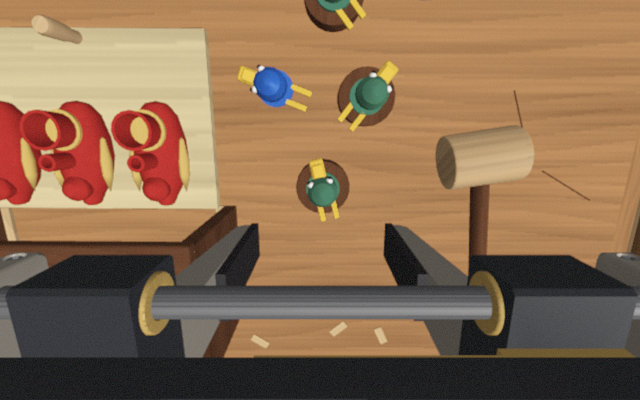

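Head C stands at pixel (322,185): origin (0.637, 0.304), yaw 12.3°. Head B is at (370,95) and A at the top edge. Grasping C.

Request:
step_arm([
  [-0.027, 0.01, 0.05, 0, 0, -0.137, 0.8],
  [-0.027, 0.01, 0.12, 0, 0, -0.273, 0.8],
  [-0.027, 0.01, 0.19, 0, 0, -0.273, 0.8],
  [-0.027, 0.01, 0.26, 0, 0, -0.273, 0.8],
  [-0.027, 0.01, 0.33, 0, 0, -0.273, 0.8],
  [-0.027, 0.01, 0.38, 0, 0, -0.273, 0.8],
  [-0.027, 0.01, 0.408, 0, 0, -0.273, 0.8],
  [-0.027, 0.01, 0.408, 0, 0, -0.273, 0.8],
  [-0.027, 0.01, 0.408, 0, 0, -0.273, 0],
  [-0.027, 0.01, 0.408, 0, 0, -0.273, 0],
], newtons=20)

```text
time_s: 10.62
ee_pos: [0.6367, 0.3049, 0.0701]
eef_rot: [3.141, 0.004, -2.929]
ft_force: [0.4, 1.1, 0.3]
finger_gap: 0.062
grip_force: 0.0
```

Request:
step_arm([
  [0, 0, 0, 0, 0, 0, 0],
  [0, 0, 0, 0, 0, 0, 0],
  [0, 0, 0, 0, 0, 0, 0],
  [0, 0, 0, 0, 0, 0, 0],
  [0, 0, 0, 0, 0, 0, 0],
  [0, 0, -0.04, 0, 0, 0, 0],
  [0, 0, -0.12, 0, 0, 0, 0],
  [0, 0, -0.2, 0, 0, 0, 0],
  [0, 0, -0.28, 0, 0, 0, 0],
  [0, 0, -0.36, 0, 0, 0, 0],
])

```text
time_s: 11.45
ee_pos: [0.6345, 0.3049, 0.2492]
eef_rot: [-3.142, -0.001, -2.928]
ft_force: [0.8, -0.1, -0.9]
finger_gap: 0.0347
grip_force: 17.7
```

```bash
python3 - <<'E'
from h import *
im,d,W=shot("wrist"); cv2.imwrite("pics/w6.png",im)
o=bot.get_obs();print(o["ee_pos"],o["eef_rot"],o["finger_gap"],o["grip_force"],o["time_s"])
go([.5607-.002,.0931,.25],3.1376)
E
```

```text
[0.63845038 0.30666485 0.2592894 ] [ 3.13744763  0.01302765 -2.92811927] 0.03443481726368522 17.734271386871114 11.5
shift [ 0.2466 -0.3837  0.0138] turn [0.0071 0.0159 0.2769] rows 5.5
```

View pics/w6.png

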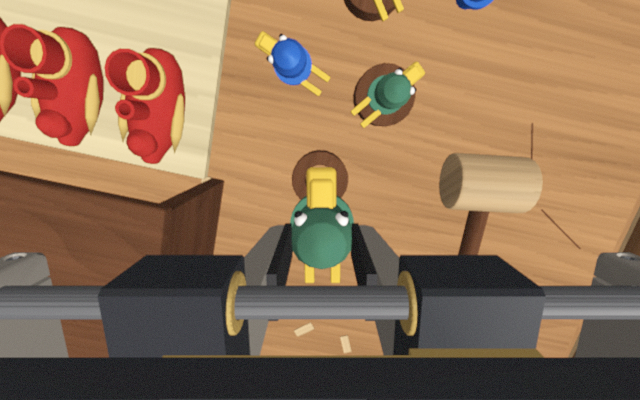

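The head is held upright and centred in the fingers at column 322, beak towards the camera. I'll measure its offset in the hand.

```bash
cat >> h.py <<'E'
def held(tag=None):
    "held head in tool axes, mm: tips of beak and fork along x, lateral, top z"
    im,d,W=shot("wrist"); o=bot.get_obs()
    if tag: cv2.imwrite(f"pics/{tag}.png",im)
    p0=np.array(o["ee_pos"]); Q=R.from_euler('xyz',o["eef_rot"]).inv()
    t=(Q.apply((W-p0).reshape(-1,3))*1000).reshape(W.shape); h=cv2.cvtColor(im,cv2.COLOR_BGR2HSV)
    box=(abs(t[...,1])<24)&(abs(t[...,0])<60)&(t[...,2]<55)&(t[...,2]>-40)
    ye=box&(h[...,0]>18)&(h[...,0]<38)&(h[...,1]>120)&(h[...,2]>60); gr=box&(h[...,0]>40)&(h[...,0]<100)&(h[...,1]>60)
    Y=t[ye]; G=t[gr]; f=Y[Y[:,0]<-5]; b=Y[Y[:,0]>15]
    print("beak tip",np.percentile(b[:,0],98).round(1),"lat",b[:,1].mean().round(1),"z",np.median(b[:,2]).round(1),"fork tip",np.percentile(f[:,0],2).round(1) if len(f) else None,len(f),"lat",(f[:,1].min().round(1),f[:,1].max().round(1)),"z",np.median(f[:,2]).round(1),"green top z",np.percentile(G[:,2],2).round(1),"x",np.percentile(G[:,0],[2,98]).round(1),"y",np.percentile(G[:,1],[2,98]).round(1))
    print(o["ee_pos"],o["eef_rot"],o["finger_gap"],o["time_s"])
E
python3 - <<'E'
from h import *
held()
go([.5607-.002,.0931,.25],3.1376)
E
```

```text
beak tip 40.9 lat 0.3 z 1.3 fork tip -45.6 314 lat (np.float64(-11.6), np.float64(14.1)) z 29.6 green top z -20.7 x [-10.8  18.2] y [-16.7  17.9]
[0.63863513 0.30669203 0.25628741] [ 3.13744996  0.01335128 -2.92816491] 0.03462818641190862 11.55
shift [ 0.2469 -0.3837  0.0077] turn [0.0071 0.0164 0.2769] rows 5.5
```

Request:
step_arm([
  [0.04, -0.063, -0.026, 0, 0, 0.14, 0],
  [0.08, -0.126, -0.026, 0, 0, 0.277, 0],
  [0.12, -0.19, -0.026, 0, 0, 0.277, 0],
  [0.16, -0.252, -0.026, 0, 0, 0.277, 0],
  [0.2, -0.315, -0.026, 0, 0, 0.277, 0],
  [0.238, -0.378, -0.026, 0, 0, 0.277, 0],
  [0.238, -0.378, -0.026, 0, 0, 0.277, 0],
  [0.238, -0.378, -0.026, 0, 0, 0.277, 0],
  [0.238, -0.378, -0.026, 0, 0, 0.277, 0],
  [0.238, -0.378, -0.026, 0, 0, 0.277, 0],
])

```text
time_s: 12.38
ee_pos: [0.5588, 0.0968, 0.2602]
eef_rot: [3.141, -0.0, 3.14]
ft_force: [-0.3, 0.3, -0.5]
finger_gap: 0.0343
grip_force: 17.7
```

```bash
python3 - <<'E'
from h import *
held()
go([.5592,.0931,.177],3.1376)
E
```

```text
beak tip 40.4 lat 0.1 z 5.7 fork tip -46.9 363 lat (np.float64(-11.6), np.float64(14.0)) z 31.6 green top z -17.4 x [-11.4  17.9] y [-16.6  17.6]
[0.55882658 0.09677802 0.26009667] [ 3.14143404e+00 -5.68320018e-04  3.13992086e+00] 0.03432282555784028 12.4333
shift [-0.0009 -0.0074  0.1662] turn [ 0.0002 -0.0007  0.003 ] rows 2.0
```

Request:
step_arm([
  [0, -0.008, 0.05, 0, 0, 0, 0],
  [0, -0.008, 0.1, 0, 0, 0, 0],
  [0, -0.008, 0.14, 0, 0, 0, 0],
  [0, -0.008, 0.16, 0, 0, 0, 0],
  [0, -0.008, 0.16, 0, 0, 0, 0],
  [0, -0.008, 0.16, 0, 0, 0, 0],
  [0, -0.008, 0.16, 0, 0, 0, 0],
  [0, -0.008, 0.16, 0, 0, 0, 0],
  [0, -0.008, 0.16, 0, 0, 0, 0],
  [0, -0.008, 0.16, 0, 0, 0, 0],
])

```text
time_s: 13.27
ee_pos: [0.5593, 0.0912, 0.1815]
eef_rot: [3.141, 0.002, 3.137]
ft_force: [-0.4, -0.1, -1.6]
finger_gap: 0.0338
grip_force: 17.7
```

```bash
python3 - <<'E'
from h import *
o=bot.get_obs(); print(o["ee_pos"],o["eef_rot"])
im,d,W=shot("wrist"); cv2.imwrite("pics/w7.png",im[100:330,180:480].repeat(2,0).repeat(2,1))
go([.5585,.0927,.136],3.1376)
E
```

```text
[0.5592511  0.09115198 0.18154324] [3.14102714e+00 1.59612630e-03 3.13736686e+00]
shift [0.0013 0.0032 0.0907] turn [ 0.0006  0.0016 -0.0004] rows 1.1
```

View pics/w7.png

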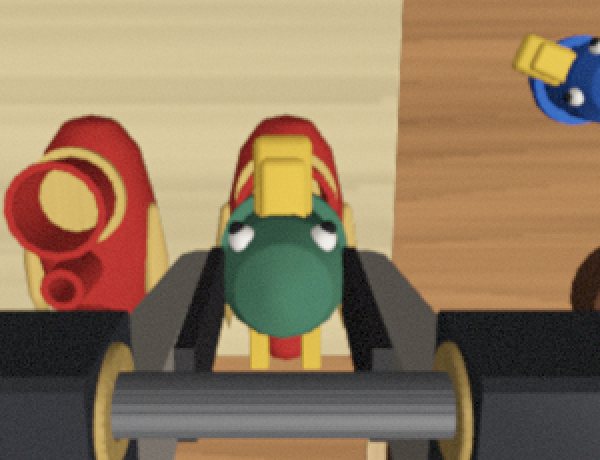

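The held head sits squarely over the left body's socket, with the fork above its pin tube. The readings scatter by a few mm after moves, so I'll dead-reckon the commanded pose to tell noise from offset.

```bash
cat > dr.py <<'E'
from h import *
def reckon(calls,p,r):
    for c in calls:
        p=p+r.apply(np.array(c[:3])*.5); r=r*R.from_rotvec(np.array(c[3:6])*np.pi/4); yield p,r
E
python3 - <<'E'
from dr import *
C=[[-.543,-.489,-.09,0,0,-.378],[-.377,-.625,.02,0,0,-.005],[.006,.002,.372,0,0,0],[.1,0,0,0,0,0],[-.107,-.003,0,0,0,0],[0]*6,[.236,0,0,0,0,0],[0,0,-.25,0,0,0],[-.166,0,-.233,0,0,0],[-.178,.615,-.02,0,0,0],[-.027,.01,.408,0,0,-.273],[0,0,-.36,0,0,0],[.238,-.378,-.026,0,0,.277],[0,-.008,.16,0,0,0]]
for p,r in reckon(C,np.array([.193,.621,.213]),R.from_euler('xyz',[np.pi,0,2.8397])): print(p.round(4),r.as_euler('xyz').round(4)[2])
for i in range(4):
    bot.camera("wrist"); o=bot.get_obs(); print(o["time_s"],o["ee_pos"].round(4),o["joint_velocities"].round(3))
E
```

```text
[0.3795 0.3068 0.258 ] 3.1366
[ 0.5665 -0.0066  0.248 ] 3.1405
[ 0.5635 -0.0056  0.062 ] 3.1405
[ 0.5135 -0.0056  0.062 ] 3.1405
[ 0.567  -0.0071  0.062 ] 3.1405
[ 0.567  -0.0071  0.062 ] 3.1405
[ 0.449 -0.007  0.062] 3.1405
[ 0.449 -0.007  0.187] 3.1405
[ 0.532  -0.0071  0.3035] 3.1405
[0.6213 0.3003 0.3135] 3.1405
[0.6348 0.3053 0.1095] -2.9283
[0.6348 0.3053 0.2895] -2.9283
[0.5585 0.0954 0.3025] 3.1374
[0.5585 0.0914 0.2225] 3.1374
13.3667 [0.559  0.0911 0.1812] [ 0.     0.004  0.     0.003  0.002 -0.001  0.002]
13.4167 [0.5589 0.0911 0.181 ] [ 0.001  0.003 -0.001  0.002  0.    -0.002 -0.001]
13.4667 [0.5588 0.091  0.1809] [-0.001  0.002  0.     0.001 -0.002 -0.     0.001]
13.5167 [0.5588 0.091  0.1808] [-0.     0.002 -0.002  0.001  0.002 -0.001 -0.001]
```

Request:
step_arm([
  [0, 0.003, 0.01, 0, 0, 0, 0],
  [0, 0.003, 0.025, 0, 0, 0, 0],
  [0, 0.003, 0.04, 0, 0, 0, 0],
  [0, 0.003, 0.055, 0, 0, 0, 0],
  [0, 0.003, 0.07, 0, 0, 0, 0],
  [0, 0.003, 0.08, 0, 0, 0, 0],
  [0, 0.003, 0.086, 0, 0, 0, 0],
  [0, 0.003, 0.09, 0, 0, 0, 0],
  [0, 0.003, 0.09, 0, 0, 0, 0],
  [0, 0.003, 0.09, 0, 0, 0, 0],
])

```text
time_s: 14.35
ee_pos: [0.5601, 0.0926, 0.1371]
eef_rot: [3.141, 0.003, 3.137]
ft_force: [-1.2, 0.5, 7.8]
finger_gap: 0.034
grip_force: 19.5
```

Request:
step_arm([
  [0, 0, 0.003, 0, 0, 0, 0],
  [0, 0, 0.006, 0, 0, 0, 0],
  [0, 0, 0.006, 0, 0, 0, 0],
  [0, 0, 0.006, 0, 0, 0, 0],
  [0, 0, 0.006, 0, 0, 0, 0],
  [0, 0, 0.006, 0, 0, 0, 0],
  [0, 0, 0.006, 0, 0, 0, 0],
  [0, 0, 0.006, 0, 0, 0, 0],
  [0, 0, 0.006, 0, 0, 0, 0],
  [0, 0, 0.006, 0, 0, 0, 0],
])

```text
time_s: 15.18
ee_pos: [0.5625, 0.0927, 0.1368]
eef_rot: [3.14, 0.008, 3.137]
ft_force: [-1.4, -0.7, 20.0]
finger_gap: 0.0339
grip_force: 22.3
```

Request:
step_arm([
  [0, 0, -0.004, 0, 0, 0, 0],
  [0, 0, -0.004, 0, 0, 0, 0.65],
  [0, 0, -0.004, 0, 0, 0, 0.65],
  [0, 0, -0.004, 0, 0, 0, 0.65],
  [0, 0, -0.004, 0, 0, 0, 0.65],
  [0, 0, -0.004, 0, 0, 0, 0.65],
  [0, 0, -0.06, 0, 0, 0, 0.65],
  [0, 0, -0.12, 0, 0, 0, 0.65],
  [0, 0, -0.18, 0, 0, 0, 0.65],
  [0, 0, -0.2, 0, 0, 0, 0.65],
])

```text
time_s: 16.02
ee_pos: [0.5607, 0.0927, 0.2366]
eef_rot: [3.14, 0.006, 3.137]
ft_force: [0.6, 0.0, 1.0]
finger_gap: 0.0594
grip_force: 0.0
```

Request:
step_arm([
  [0, 0, -0.08, 0, 0, 0, 0.8],
  [0, 0, -0.08, 0, 0, 0, 0.8],
  [0, 0, -0.08, 0, 0, 0, 0.8],
  [0, 0, -0.08, 0, 0, 0, 0.8],
  [0, 0, -0.08, 0, 0, 0, 0.8],
  [0, 0, -0.08, 0, 0, 0, 0.8],
  [0, 0, -0.08, 0, 0, 0, 0.8],
  [0, 0, -0.08, 0, 0, 0, 0.8],
  [0, 0, -0.08, 0, 0, 0, 0.8],
  [0, 0, -0.08, 0, 0, 0, 0.8],
])

```text
time_s: 16.85
ee_pos: [0.5587, 0.0925, 0.2724]
eef_rot: [-3.141, -0.0, 3.137]
ft_force: [1.0, -0.6, -0.2]
finger_gap: 0.0731
grip_force: 0.0
```

```bash
cat >> h.py <<'E'
def seated(n0,tag=None,name="wrist"):
    "head in neck n0 (xyz rim): tip positions, fork height, crown"
    im,d,W=shot(name); n0=np.array(n0)
    if tag: cv2.imwrite(f"pics/{tag}.png",im)
    t=(W-n0)*1000; h=cv2.cvtColor(im,cv2.COLOR_BGR2HSV)
    box=(abs(t[...,1])<30)&(abs(t[...,0])<60)&(t[...,2]<90)&(t[...,2]>-6)
    ye=box&(h[...,0]>18)&(h[...,0]<38)&(h[...,1]>120)&(h[...,2]>60); gr=box&(h[...,0]>40)&(h[...,0]<100)&(h[...,1]>60)
    Y=t[ye];G=t[gr]; f=Y[(Y[:,0]>12)&(Y[:,2]<15)]; b=Y[Y[:,0]<-20]
    print("beak",b.mean(0).round(1),"tip",np.percentile(b[:,0],2).round(1),"fork n",len(f), (f.mean(0).round(1),"tip",np.percentile(f[:,0],98).round(1),"y",np.percentile(f[:,1],[2,98]).round(1)) if len(f) else "", "top z",np.percentile(G[:,2],99).round(1),"crown y",np.percentile(G[:,1],[1,99]).round(1))
E
python3 - <<'E'
from h import *
o=bot.get_obs();print(o["ee_pos"],o["time_s"])
seated([.5607,.0931,.098],"w8")
hd()
go([.5187-.03,.3596,.27],np.pi-.644)
E
```

```text
[0.55870058 0.09251095 0.27239347] 16.85
beak [-29.5  -0.4  32.7] tip -38.8 fork n 197 (array([37.3,  0.5,  6.2]), 'tip', np.float64(47.7), 'y', array([-12.4,  13.1])) top z 56.9 crown y [-20.8  19.6]
poor [323.8, 187.9] 0 81
0.76 [508.  43.] origin [0.399  0.3165] yaw 45.1 len 0.0864 fork [array([402.2, 319.8]), array([80.3, 29.8]), np.float64(40.8)] green lat off -0.0041 along -0.0203 0.0153 z 0.0877
0.65 [535. 142.] origin [0.5182 0.3585] yaw -33.8 len 0.0862 fork [array([544.8, 340.7]), array([31.2, 26.4]), np.float64(48.9)] green lat off -0.0026 along -0.0165 0.0168 z 0.0875
shift [0.1424 0.5335 0.0052] turn [0.     0.     0.8146] rows 6.6
```

View pics/w8.png

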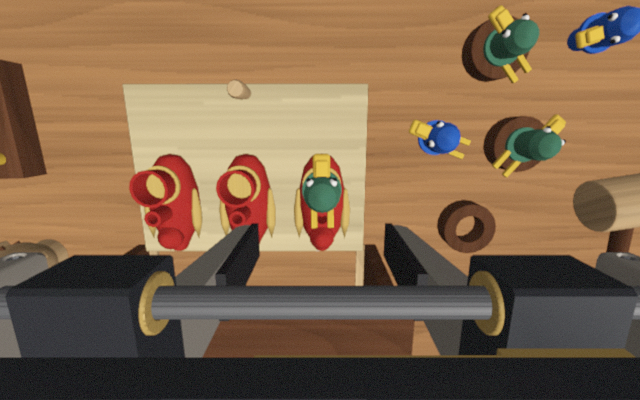

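The picture shows the head seated in the left body at (322,190), beak forward and fork over the tube (fork top 6.2 mm above the rim, crown 57 mm). Next is head B at (535,145).

Request:
step_arm([
  [0.02, 0.08, 0, 0, 0, 0.16, 0.8],
  [0.04, 0.16, 0, 0, 0, 0.32, 0.8],
  [0.05, 0.24, 0, 0, 0, 0.48, 0.8],
  [0.06, 0.32, 0, 0, 0, 0.64, 0.8],
  [0.07, 0.4, 0, 0, 0, 0.82, 0.8],
  [0.08, 0.48, 0, 0, 0, 0.82, 0.8],
  [0.08, 0.534, 0, 0, 0, 0.82, 0.8],
  [0.08, 0.534, 0, 0, 0, 0.82, 0.8],
  [0.08, 0.534, 0, 0, 0, 0.82, 0.8],
  [0.08, 0.534, 0, 0, 0, 0.82, 0.8],
])

```text
time_s: 17.83
ee_pos: [0.5202, 0.3585, 0.2724]
eef_rot: [-3.141, 0.001, 2.493]
ft_force: [-0.2, 0.1, -0.6]
finger_gap: 0.0732
grip_force: 0.0
```

```bash
cat >> h.py <<'E'
def hd2(c0):
    "green head near c0: fit yaw, origin by tips and prongs"
    im,d,W=shot("wrist"); h=cv2.cvtColor(im,cv2.COLOR_BGR2HSV); t=W-np.array([*c0,0])
    box=(np.hypot(t[...,0],t[...,1])<.06)&(W[...,2]>.024)&(W[...,2]<.1)
    ye=box&(h[...,0]>18)&(h[...,0]<38)&(h[...,1]>120)&(h[...,2]>60); gr=box&(h[...,0]>40)&(h[...,0]<100)&(h[...,1]>60)&(W[...,2]>.05)
    Y=W[ye];G=W[gr]; g=G[:,:2].mean(0)
    F=Y[(Y[:,2]<.042)]; B=Y[Y[:,2]>.05]; b=B[:,:2].mean(0); u=(g-b)/np.linalg.norm(g-b)
    for k in range(6):
        v=np.array([-u[1],u[0]]); q=F[(F[:,:2]-g)@u>.015]; q=q[:,:2]
        f=u*(q@u).mean()+v*(np.percentile(q@v,2)+np.percentile(q@v,98))/2
        u=(f-b)/np.linalg.norm(f-b)
    tf=np.percentile(q@u,98);tb=np.percentile(B[:,:2]@u,2);s=(tf-.045+tb+.043)/2
    lat=(np.percentile(G[:,:2]@v,1)+np.percentile(G[:,:2]@v,99))/2
    print("origin",(u*s+v*(f@v)).round(4),"yaw",np.degrees(np.arctan2(u[1],u[0])).round(2),"len",tf-tb,"fork w",np.ptp(q@v),"crown lat",lat-f@v,"zmax",G[:,2].max())
    a=u*(s-.002)+v*(f@v); yaw=np.arctan2(u[1],u[0])+np.pi
    go([*a,.067],(yaw+np.pi)%(2*np.pi)-np.pi)
    o=bot.get_obs();print(o["ee_pos"],o["eef_rot"],o["time_s"],o["joint_positions"].round(2))
E
python3 - <<'E'
from h import *
hd2([.5185,.359])
E
```

```text
origin [0.5186 0.3602] yaw -37.75 len 0.08537045423538561 fork w 0.026212818709139163 crown lat -0.0002733748535229674 zmax 0.08703347788723886
shift [0.0104 0.0016 0.4113] turn [-0.0007  0.001   0.0108] rows 4.9
[0.52057443 0.35780903 0.27264831] [-3.14101295e+00  7.93937127e-04  2.49111342e+00] 17.8833 [-0.88  0.39  0.3   1.6  -0.12  1.17  0.37]
```

Request:
step_arm([
  [0.01, 0.002, 0.06, 0, 0, 0.011, 0.8],
  [0.01, 0.002, 0.13, 0, 0, 0.011, 0.8],
  [0.01, 0.002, 0.2, 0, 0, 0.011, 0.8],
  [0.01, 0.002, 0.27, 0, 0, 0.011, 0.8],
  [0.01, 0.002, 0.34, 0, 0, 0.011, 0.8],
  [0.01, 0.002, 0.39, 0, 0, 0.011, 0.8],
  [0.01, 0.002, 0.411, 0, 0, 0.011, 0.8],
  [0.01, 0.002, 0.411, 0, 0, 0.011, 0.8],
  [0.01, 0.002, 0.411, 0, 0, 0.011, 0.8],
  [0.01, 0.002, 0.411, 0, 0, 0.011, 0],
])

```text
time_s: 18.72
ee_pos: [0.5182, 0.3638, 0.0693]
eef_rot: [3.138, 0.001, 2.484]
ft_force: [0.1, -0.5, 0.3]
finger_gap: 0.0683
grip_force: 0.0
```

Request:
step_arm([
  [0, 0, 0, 0, 0, 0, 0],
  [0, 0, 0, 0, 0, 0, 0],
  [0, 0, 0, 0, 0, 0, 0],
  [0, 0, 0, 0, 0, 0, 0],
  [0, 0, 0, 0, 0, 0, 0],
  [0, 0, 0, 0, 0, 0, 0],
  [0, 0, -0.06, 0, 0, 0, 0],
  [0, 0, -0.14, 0, 0, 0, 0],
  [0, 0, -0.22, 0, 0, 0, 0],
  [0, 0, -0.3, 0, 0, 0, 0],
])

```text
time_s: 19.55
ee_pos: [0.516, 0.3631, 0.2182]
eef_rot: [-3.14, -0.0, 2.485]
ft_force: [0.2, 1.0, -0.7]
finger_gap: 0.0357
grip_force: 20.0
```

Request:
step_arm([
  [0, 0, -0.06, 0, 0, 0, 0],
  [0, 0, -0.12, 0, 0, 0, 0],
  [0, 0, -0.12, 0, 0, 0, 0],
  [0, 0, -0.12, 0, 0, 0, 0],
  [0, 0, -0.12, 0, 0, 0, 0],
  [0, 0, -0.12, 0, 0, 0, 0],
  [0, 0, -0.12, 0, 0, 0, 0],
  [0, 0, -0.12, 0, 0, 0, 0],
  [0, 0, -0.12, 0, 0, 0, 0],
  [0, 0, -0.12, 0, 0, 0, 0],
])

```text
time_s: 20.38
ee_pos: [0.5164, 0.3634, 0.2765]
eef_rot: [-3.141, -0.0, 2.485]
ft_force: [-0.4, -0.4, -1.6]
finger_gap: 0.0351
grip_force: 20.0
```

```bash
python3 - <<'E'
from h import *
held()
go([.5581,-.0072,.275],3.1376)
E
```

```text
beak tip 38.1 lat 0.4 z 3.6 fork tip -47.5 265 lat (np.float64(-12.7), np.float64(12.3)) z 31.9 green top z -18.4 x [-13.3  15.6] y [-17.4  17.8]
[0.51644609 0.36344653 0.27677319] [-3.14106276e+00 -5.84171572e-05  2.48469260e+00] 0.035318859901293055 20.4333
shift [-0.5187 -0.5361  0.0038] turn [-6.000e-04 -3.000e-04 -8.313e-01] rows 8.9
```

Request:
step_arm([
  [-0.06, -0.062, 0, 0, 0, -0.15, 0],
  [-0.12, -0.124, 0, 0, 0, -0.3, 0],
  [-0.18, -0.186, 0, 0, 0, -0.45, 0],
  [-0.24, -0.248, 0, 0, 0, -0.6, 0],
  [-0.3, -0.31, 0, 0, 0, -0.75, 0],
  [-0.36, -0.372, 0, 0, 0, -0.831, 0],
  [-0.42, -0.434, 0, 0, 0, -0.831, 0],
  [-0.47, -0.486, 0, 0, 0, -0.831, 0],
  [-0.519, -0.536, 0, 0, 0, -0.831, 0],
  [-0.519, -0.536, 0, 0, 0, -0.831, 0],
])

```text
time_s: 21.27
ee_pos: [0.5586, -0.0178, 0.2779]
eef_rot: [-3.137, 0.002, 3.124]
ft_force: [-0.3, 0.0, -1.2]
finger_gap: 0.0354
grip_force: 20.0
```

Request:
step_arm([
  [0, 0, 0, 0, 0, 0, 0],
  [0, 0, 0, 0, 0, 0, 0],
  [0, 0, 0, 0, 0, 0, 0],
  [0, 0, 0, 0, 0, 0, 0],
  [0, 0, 0, 0, 0, 0, 0],
  [0, 0, 0, 0, 0, 0, 0],
  [0, 0, 0, 0, 0, 0, 0],
  [0, 0, 0, 0, 0, 0, 0],
  [0, 0, 0, 0, 0, 0, 0],
  [0, 0, 0, 0, 0, 0, 0],
])

```text
time_s: 22.1
ee_pos: [0.5583, -0.0071, 0.2771]
eef_rot: [-3.142, 0.0, 3.137]
ft_force: [0.4, 0.1, -1.1]
finger_gap: 0.0353
grip_force: 20.0
```

```bash
cat >> h.py <<'E'
def necks():
    im,d,W=shot("wrist"); z=W[...,2];x=W[...,0];y=W[...,1]; h=cv2.cvtColor(im,cv2.COLOR_BGR2HSV)
    red=((h[...,0]<9)|(h[...,0]>172))&(h[...,1]>120)
    m=(z>.093)&(z<.103)&(abs(y)<.2)&(x>.4)&(x<.66)&red
    k,l=cv2.connectedComponents(m.astype(np.uint8))
    for i in range(1,k):
        if (l==i).sum()>40: q=W[l==i]; print("z98",np.median(q,0).round(4),len(q),q.min(0).round(4),q.max(0).round(4),np.round(cv2.minEnclosingCircle(q[:,:2].astype(np.float32)*1000)[0],1))
E
python3 - <<'E'
from h import *
held(); necks(); seated([.5607,.0931,.098])
E
```

```text
beak tip 38.0 lat 0.8 z 3.3 fork tip -47.4 258 lat (np.float64(-12.3), np.float64(13.2)) z 31.6 green top z -18.6 x [-13.4  15.4] y [-17.1  18.1]
[ 0.55833851 -0.0071814   0.27711937] [-3.14158533e+00  2.73578762e-05  3.13737438e+00] 0.03477891077588866 22.15
z98 [ 0.5647 -0.1089  0.0978] 402 [ 0.5424 -0.1284  0.093 ] [ 0.5856 -0.0844  0.1003] [ 563.4 -106.6]
z98 [ 0.5637 -0.0259  0.0982] 61 [ 0.5522 -0.0283  0.0938] [ 0.5749 -0.0246  0.0997] [563.6 -24.8]
z98 [ 0.5987 -0.1061  0.0978] 166 [ 0.5889 -0.1164  0.0931] [ 0.6093 -0.0968  0.0999] [ 599.1 -106.7]
z98 [0.6013 0.0957 0.0976] 84 [0.59   0.0895 0.0931] [0.6087 0.0998 0.0996] [599.5  93.9]
beak [-29.4  -2.2  32.7] tip -38.3 fork n 217 (array([36.5, -1.3,  6.2]), 'tip', np.float64(47.0), 'y', array([-12.5,  13.2])) top z 56.7 crown y [-21.3  12.9]
```

Request:
step_arm([
  [-0.004, 0, 0.04, 0, 0, 0, 0],
  [-0.004, 0, 0.09, 0, 0, 0, 0],
  [-0.004, 0, 0.14, 0, 0, 0, 0],
  [-0.004, 0, 0.17, 0, 0, 0, 0],
  [-0.004, 0, 0.186, 0, 0, 0, 0],
  [-0.004, 0, 0.186, 0, 0, 0, 0],
  [-0.004, 0, 0.186, 0, 0, 0, 0],
  [-0.004, 0, 0.186, 0, 0, 0, 0],
  [-0.004, 0, 0.186, 0, 0, 0, 0],
  [-0.004, 0, 0.186, 0, 0, 0, 0],
])

```text
time_s: 23.08
ee_pos: [0.561, -0.0072, 0.1852]
eef_rot: [3.141, 0.002, 3.137]
ft_force: [0.7, -0.5, -2.3]
finger_gap: 0.0351
grip_force: 20.0
```

Request:
step_arm([
  [0, 0, 0.01, 0, 0, 0, 0],
  [0, 0, 0.025, 0, 0, 0, 0],
  [0, 0, 0.04, 0, 0, 0, 0],
  [0, 0, 0.055, 0, 0, 0, 0],
  [0, 0, 0.07, 0, 0, 0, 0],
  [0, 0, 0.083, 0, 0, 0, 0],
  [0, 0, 0.092, 0, 0, 0, 0],
  [0, 0, 0.094, 0, 0, 0, 0],
  [0, 0, 0.094, 0, 0, 0, 0],
  [0, 0, 0.094, 0, 0, 0, 0],
])

```text
time_s: 23.92
ee_pos: [0.5606, -0.0072, 0.1373]
eef_rot: [-3.142, 0.0, 3.137]
ft_force: [-0.2, 0.8, -1.0]
finger_gap: 0.0351
grip_force: 20.0
```

Request:
step_arm([
  [0, 0, 0.003, 0, 0, 0, 0],
  [0, 0, 0.006, 0, 0, 0, 0],
  [0, 0, 0.006, 0, 0, 0, 0],
  [0, 0, 0.006, 0, 0, 0, 0],
  [0, 0, 0.006, 0, 0, 0, 0],
  [0, 0, 0.006, 0, 0, 0, 0],
  [0, 0, 0.006, 0, 0, 0, 0],
  [0, 0, 0.006, 0, 0, 0, 0],
  [0, 0, 0.006, 0, 0, 0, 0],
  [0, 0, 0.006, 0, 0, 0, 0],
])

```text
time_s: 24.75
ee_pos: [0.5615, -0.0072, 0.1357]
eef_rot: [3.141, 0.003, 3.137]
ft_force: [-0.7, -0.0, 7.3]
finger_gap: 0.0351
grip_force: 20.0
```

Request:
step_arm([
  [0, 0, 0.002, 0, 0, 0, 0],
  [0, 0, 0, 0, 0, 0, 0.65],
  [0, 0, 0, 0, 0, 0, 0.65],
  [0, 0, 0, 0, 0, 0, 0.65],
  [0, 0, 0, 0, 0, 0, 0.65],
  [0, 0, 0, 0, 0, 0, 0.65],
  [0, 0, -0.06, 0, 0, 0, 0.65],
  [0, 0, -0.12, 0, 0, 0, 0.65],
  [0, 0, -0.2, 0, 0, 0, 0.65],
  [0, 0, -0.27, 0, 0, 0, 0.65],
])

```text
time_s: 25.58
ee_pos: [0.5601, -0.0073, 0.2707]
eef_rot: [-3.141, -0.0, 3.137]
ft_force: [1.2, 0.3, 1.1]
finger_gap: 0.06
grip_force: 0.0
```

Request:
step_arm([
  [0, 0, 0, 0, 0, 0, 0.8],
  [0, 0, 0, 0, 0, 0, 0.8],
  [0, 0, 0, 0, 0, 0, 0.8],
  [0, 0, 0, 0, 0, 0, 0.8],
  [0, 0, 0, 0, 0, 0, 0.8],
  [0, 0, 0, 0, 0, 0, 0.8],
  [0, 0, 0, 0, 0, 0, 0.8],
  [0, 0, 0, 0, 0, 0, 0.8],
  [0, 0, 0, 0, 0, 0, 0.8],
  [0, 0, 0, 0, 0, 0, 0.8],
])

```text
time_s: 26.42
ee_pos: [0.5603, -0.0072, 0.269]
eef_rot: [-3.142, -0.0, 3.137]
ft_force: [-0.2, -0.2, 0.5]
finger_gap: 0.0736
grip_force: 0.0
```

```bash
python3 - <<'E'
from h import *
seated([.5635,-.0067,.098]); seated([.5635,.0932,.098]); necks()
go([.399,.3165,.27],-np.pi+.73)
E
```

```text
beak [-30.4   0.5  32.7] tip -40.1 fork n 206 (array([37. , -0.8,  6.3]), 'tip', np.float64(46.8), 'y', array([-13.4,  11.9])) top z 56.9 crown y [-20.8  19.5]
beak [-30.5  -2.3  32.6] tip -40.7 fork n 218 (array([34.2, -1.1,  6.2]), 'tip', np.float64(44.9), 'y', array([-12.7,  12.8])) top z 56.7 crown y [-21.8  12.7]
z98 [ 0.5658 -0.1081  0.0979] 432 [ 0.5433 -0.1286  0.093 ] [ 0.5868 -0.0847  0.1   ] [ 564.4 -106.7]
z98 [ 0.5997 -0.1065  0.0977] 169 [ 0.5904 -0.1164  0.093 ] [ 0.6095 -0.0965  0.0995] [ 600.4 -106.8]
z98 [0.6015 0.0961 0.0978] 86 [0.591  0.0896 0.0934] [0.6103 0.1001 0.0994] [600.5  93.7]
z98 [ 0.6071 -0.0074  0.0977] 43 [ 0.604  -0.0122  0.0934] [ 0.6105 -0.0027  0.0995] [606.5  -7.6]
shift [ 0.3254  0.646  -0.0017] turn [ 0.000e+00  1.000e-04 -9.348e-01] rows 8.7
```

Request:
step_arm([
  [0.04, 0.08, 0, 0, 0, -0.13, 0.8],
  [0.08, 0.16, 0, 0, 0, -0.27, 0.8],
  [0.12, 0.23, 0, 0, 0, -0.41, 0.8],
  [0.16, 0.3, 0, 0, 0, -0.55, 0.8],
  [0.19, 0.38, 0, 0, 0, -0.69, 0.8],
  [0.23, 0.46, 0, 0, 0, -0.83, 0.8],
  [0.27, 0.54, 0, 0, 0, -0.935, 0.8],
  [0.3, 0.6, 0, 0, 0, -0.935, 0.8],
  [0.325, 0.646, 0, 0, 0, -0.935, 0.8],
  [0.325, 0.646, 0, 0, 0, -0.935, 0.8],
])

```text
time_s: 27.4
ee_pos: [0.3951, 0.3226, 0.2692]
eef_rot: [3.139, 0.001, -2.401]
ft_force: [-0.6, 0.4, -0.6]
finger_gap: 0.0734
grip_force: 0.0
```

Request:
step_arm([
  [0, 0, 0, 0, 0, 0, 0.8],
  [0, 0, 0, 0, 0, 0, 0.8],
  [0, 0, 0, 0, 0, 0, 0.8],
  [0, 0, 0, 0, 0, 0, 0.8],
  [0, 0, 0, 0, 0, 0, 0.8],
  [0, 0, 0, 0, 0, 0, 0.8],
  [0, 0, 0, 0, 0, 0, 0.8],
  [0, 0, 0, 0, 0, 0, 0.8],
  [0, 0, 0, 0, 0, 0, 0.8],
  [0, 0, 0, 0, 0, 0, 0.8],
])

```text
time_s: 28.23
ee_pos: [0.3992, 0.3165, 0.2691]
eef_rot: [-3.142, 0.0, -2.411]
ft_force: [0.2, -0.4, 1.4]
finger_gap: 0.0733
grip_force: 0.0
```

```bash
python3 - <<'E'
from h import *
hd2([.399,.3165])
E
```

```text
origin [0.3989 0.3159] yaw 38.91 len 0.08638020499067428 fork w 0.02710069409915035 crown lat 6.629596931540319e-05 zmax 0.08794409650958473
shift [ 5.300e-03 -4.000e-04  4.042e-01] turn [-0.      0.0001  0.065 ] rows 4.8
[0.39920715 0.31650146 0.26912487] [-3.14158778e+00  5.11712569e-05 -2.41144831e+00] 28.2833 [-0.76  0.17  0.03  1.88 -0.01  1.09  1.57]
```

Request:
step_arm([
  [0.005, 0, 0.06, 0, 0, 0.065, 0.8],
  [0.005, 0, 0.13, 0, 0, 0.065, 0.8],
  [0.005, 0, 0.2, 0, 0, 0.065, 0.8],
  [0.005, 0, 0.27, 0, 0, 0.065, 0.8],
  [0.005, 0, 0.34, 0, 0, 0.065, 0.8],
  [0.005, 0, 0.385, 0, 0, 0.065, 0.8],
  [0.005, 0, 0.404, 0, 0, 0.065, 0.8],
  [0.005, 0, 0.404, 0, 0, 0.065, 0.8],
  [0.005, 0, 0.404, 0, 0, 0.065, 0.8],
  [0.005, 0, 0.404, 0, 0, 0.065, 0],
])

```text
time_s: 29.12
ee_pos: [0.3984, 0.3158, 0.0687]
eef_rot: [3.141, 0.003, -2.463]
ft_force: [0.1, -0.0, 0.1]
finger_gap: 0.0689
grip_force: 0.0
```

Request:
step_arm([
  [0, 0, 0, 0, 0, 0, 0],
  [0, 0, 0, 0, 0, 0, 0],
  [0, 0, 0, 0, 0, 0, 0],
  [0, 0, 0, 0, 0, 0, 0],
  [0, 0, 0, 0, 0, 0, 0],
  [0, 0, 0, 0, 0, 0, 0],
  [0, 0, -0.06, 0, 0, 0, 0],
  [0, 0, -0.14, 0, 0, 0, 0],
  [0, 0, -0.22, 0, 0, 0, 0],
  [0, 0, -0.3, 0, 0, 0, 0],
])

```text
time_s: 29.95
ee_pos: [0.3967, 0.3143, 0.2184]
eef_rot: [-3.142, -0.001, -2.462]
ft_force: [-0.3, 0.6, -1.1]
finger_gap: 0.0352
grip_force: 20.0
```

Request:
step_arm([
  [0, 0, -0.06, 0, 0, 0, 0],
  [0, 0, -0.12, 0, 0, 0, 0],
  [0, 0, -0.12, 0, 0, 0, 0],
  [0, 0, -0.12, 0, 0, 0, 0],
  [0, 0, -0.12, 0, 0, 0, 0],
  [0, 0, -0.12, 0, 0, 0, 0],
  [0, 0, -0.12, 0, 0, 0, 0],
  [0, 0, -0.12, 0, 0, 0, 0],
  [0, 0, -0.12, 0, 0, 0, 0],
  [0, 0, -0.12, 0, 0, 0, 0],
])

```text
time_s: 30.78
ee_pos: [0.3972, 0.3147, 0.2766]
eef_rot: [-3.141, -0.001, -2.462]
ft_force: [-0.5, -0.9, -0.7]
finger_gap: 0.0356
grip_force: 20.0
```

```bash
python3 - <<'E'
from h import *
held()
go([.48,.1,.277],3.1376); go([.5615,-.1072,.277],3.1376)
E
```

```text
beak tip 40.3 lat 0.2 z 3.5 fork tip -46.1 304 lat (np.float64(-12.1), np.float64(13.5)) z 31.8 green top z -18.7 x [-11.4  17.6] y [-17.2  18.2]
[0.39727274 0.31472785 0.27673188] [-3.14149927e+00 -6.81020512e-04 -2.46255449e+00] 0.03521390713661234 30.8333
shift [ 1.410e-01 -4.381e-01 -4.000e-04] turn [-4.000e-04 -8.000e-04  8.697e-01] rows 5.5
shift [ 2.744e-01 -8.630e-01 -3.000e-04] turn [-4.000e-04 -8.000e-04  8.697e-01] rows 10.9
```

Request:
step_arm([
  [0.02, -0.06, 0, 0, 0, 0.13, 0],
  [0.04, -0.12, 0, 0, 0, 0.26, 0],
  [0.06, -0.18, 0, 0, 0, 0.39, 0],
  [0.08, -0.24, 0, 0, 0, 0.52, 0],
  [0.1, -0.3, 0, 0, 0, 0.65, 0],
  [0.12, -0.36, 0, 0, 0, 0.78, 0],
  [0.141, -0.438, 0, 0, 0, 0.87, 0],
  [0.141, -0.438, 0, 0, 0, 0.87, 0],
  [0.141, -0.438, 0, 0, 0, 0.87, 0],
  [0.141, -0.438, 0, 0, 0, 0.87, 0],
])

```text
time_s: 31.67
ee_pos: [0.4799, 0.1005, 0.277]
eef_rot: [3.141, -0.0, 3.138]
ft_force: [-0.8, -0.2, -1.0]
finger_gap: 0.0352
grip_force: 20.0
```

Request:
step_arm([
  [-0.028, -0.07, 0, 0, 0, 0, 0],
  [-0.056, -0.14, 0, 0, 0, 0, 0],
  [-0.084, -0.21, 0, 0, 0, 0, 0],
  [-0.112, -0.28, 0, 0, 0, 0, 0],
  [-0.14, -0.35, 0, 0, 0, 0, 0],
  [-0.167, -0.414, 0, 0, 0, 0, 0],
  [-0.167, -0.414, 0, 0, 0, 0, 0],
  [-0.167, -0.414, 0, 0, 0, 0, 0],
  [-0.167, -0.414, 0, 0, 0, 0, 0],
  [-0.167, -0.414, 0, 0, 0, 0, 0],
])

```text
time_s: 32.5
ee_pos: [0.5626, -0.1046, 0.2769]
eef_rot: [3.14, -0.001, 3.141]
ft_force: [-0.5, 0.4, -1.5]
finger_gap: 0.035
grip_force: 20.0
```

```bash
python3 - <<'E'
from h import *
held(); go([.5627,-.1072,.184],3.1376)
E
```

```text
beak tip 40.6 lat 0.4 z 3.6 fork tip -46.0 313 lat (np.float64(-12.1), np.float64(13.5)) z 31.8 green top z -18.6 x [-11.1  17.8] y [-17.   18.2]
[ 0.56258835 -0.10479662  0.27703824] [ 3.14055846e+00 -2.43694953e-04  3.14105352e+00] 0.03540115206716078 32.55
shift [-0.0003 -0.005   0.1861] turn [ 0.0013 -0.0003  0.0044] rows 2.2
```

Request:
step_arm([
  [0, 0, 0.04, 0, 0, 0, 0],
  [0, 0, 0.09, 0, 0, 0, 0],
  [0, 0, 0.14, 0, 0, 0, 0],
  [0, 0, 0.17, 0, 0, 0, 0],
  [0, 0, 0.186, 0, 0, 0, 0],
  [0, 0, 0.186, 0, 0, 0, 0],
  [0, 0, 0.186, 0, 0, 0, 0],
  [0, 0, 0.186, 0, 0, 0, 0],
  [0, 0, 0.186, 0, 0, 0, 0],
  [0, 0, 0.186, 0, 0, 0, 0],
])

```text
time_s: 33.38
ee_pos: [0.5633, -0.1072, 0.1852]
eef_rot: [3.142, 0.002, 3.138]
ft_force: [-0.3, -0.2, -0.3]
finger_gap: 0.035
grip_force: 20.0
```

Request:
step_arm([
  [0, 0, 0.01, 0, 0, 0, 0],
  [0, 0, 0.025, 0, 0, 0, 0],
  [0, 0, 0.04, 0, 0, 0, 0],
  [0, 0, 0.055, 0, 0, 0, 0],
  [0, 0, 0.07, 0, 0, 0, 0],
  [0, 0, 0.083, 0, 0, 0, 0],
  [0, 0, 0.092, 0, 0, 0, 0],
  [0, 0, 0.094, 0, 0, 0, 0],
  [0, 0, 0.094, 0, 0, 0, 0],
  [0, 0, 0.094, 0, 0, 0, 0],
])

```text
time_s: 34.22
ee_pos: [0.5628, -0.1073, 0.1373]
eef_rot: [-3.142, 0.0, 3.137]
ft_force: [-0.3, 0.0, -1.3]
finger_gap: 0.0352
grip_force: 20.0
```

Request:
step_arm([
  [0, 0, 0.003, 0, 0, 0, 0],
  [0, 0, 0.006, 0, 0, 0, 0],
  [0, 0, 0.006, 0, 0, 0, 0],
  [0, 0, 0.006, 0, 0, 0, 0],
  [0, 0, 0.006, 0, 0, 0, 0],
  [0, 0, 0.006, 0, 0, 0, 0],
  [0, 0, 0.006, 0, 0, 0, 0],
  [0, 0, 0.006, 0, 0, 0, 0],
  [0, 0, 0.006, 0, 0, 0, 0],
  [0, 0, 0.006, 0, 0, 0, 0],
])

```text
time_s: 35.05
ee_pos: [0.5637, -0.1074, 0.1357]
eef_rot: [3.141, 0.003, 3.137]
ft_force: [-1.7, -0.4, 7.2]
finger_gap: 0.0351
grip_force: 20.0
```

Request:
step_arm([
  [0, 0, 0.002, 0, 0, 0, 0],
  [0, 0, 0, 0, 0, 0, 0.65],
  [0, 0, 0, 0, 0, 0, 0.65],
  [0, 0, 0, 0, 0, 0, 0.65],
  [0, 0, 0, 0, 0, 0, 0.65],
  [0, 0, 0, 0, 0, 0, 0.65],
  [0, 0, -0.06, 0, 0, 0, 0.65],
  [0, 0, -0.12, 0, 0, 0, 0.65],
  [0, 0, -0.2, 0, 0, 0, 0.65],
  [0, 0, -0.27, 0, 0, 0, 0.65],
])

```text
time_s: 35.88
ee_pos: [0.5623, -0.1074, 0.2706]
eef_rot: [-3.141, -0.001, 3.137]
ft_force: [0.4, -0.1, -0.3]
finger_gap: 0.0596
grip_force: 0.0
```

Request:
step_arm([
  [0.03, 0.07, 0, 0, 0, 0, 0.5],
  [0.06, 0.14, 0, 0, 0, 0, 0.5],
  [0.08, 0.2, 0, 0, 0, 0, 0.5],
  [0.08, 0.2, 0, 0, 0, 0, 0.5],
  [0.08, 0.2, 0, 0, 0, 0, 0.5],
  [0.08, 0.2, 0, 0, 0, 0, 0.5],
  [0.08, 0.2, 0, 0, 0, 0, 0.5],
  [0.08, 0.2, 0, 0, 0, 0, 0.5],
  [0.08, 0.2, 0, 0, 0, 0, 0.5],
  [0.08, 0.2, 0, 0, 0, 0, 0.5],
])

```text
time_s: 36.72
ee_pos: [0.5232, -0.0079, 0.269]
eef_rot: [-3.141, -0.0, 3.136]
ft_force: [0.2, -0.0, 0.1]
finger_gap: 0.0459
grip_force: 0.0
```

```bash
python3 - <<'E'
from h import *
for n in([.5645,.0932,.098],[.5645,-.0067,.098],[.5645,-.1067,.098]): seated(n,"w9")
necks()
im,d,W=shot("wrist"); z=W[...,2]; m=(z>.05)&(z<.08)&(W[...,1]<-.28)&(W[...,1]>-.4)&(W[...,0]<.6)
h=cv2.cvtColor(im,cv2.COLOR_BGR2HSV); m&=(h[...,0]>15)&(h[...,0]<40)&(h[...,1]>120)
k,l=cv2.connectedComponents(m.astype(np.uint8)); print([(W[l==i].mean(0).round(4),(l==i).sum()) for i in range(1,k) if (l==i).sum()>10])
o=bot.get_obs();print(o["ee_pos"],o["time_s"]); go([.488,-.334,.25],3.1376)
E
```

```text
beak [-30.6  -2.2  32.5] tip -40.4 fork n 108 (array([34.2,  3.1,  6.1]), 'tip', np.float64(45.3), 'y', array([-12.5,  13. ])) top z 56.7 crown y [-21.8  12.1]
beak [-30.3   0.1  32.7] tip -39.8 fork n 148 (array([38.9, -1. ,  6.3]), 'tip', np.float64(46.1), 'y', array([-13.4,  11.5])) top z 56.7 crown y [-20.9  19.3]
beak [-30.8   1.5  32.7] tip -40.5 fork n 85 (array([34.3, -4.2,  6.3]), 'tip', np.float64(45.0), 'y', array([-12.4,  12.8])) top z 56.9 crown y [-13.2  20.8]
z98 [ 0.5502 -0.0908  0.0968] 41 [ 0.5437 -0.1051  0.0932] [ 0.5655 -0.0844  0.1007] [554.6 -94.7]
z98 [ 0.608  -0.0079  0.0975] 41 [ 0.6054 -0.0127  0.093 ] [ 0.6112 -0.003   0.0991] [607.7  -7.8]
[(array([ 0.4375, -0.3306,  0.0634]), np.int64(306)), (array([ 0.4849, -0.3298,  0.0634]), np.int64(271)), (array([ 0.5323, -0.3292,  0.0633]), np.int64(250))]
[ 0.52309951 -0.0071782   0.26909717] 36.9667
shift [ 0.0673 -0.6539  0.0382] turn [-0.      0.     -0.0005] rows 7.9
```

View pics/w9.png

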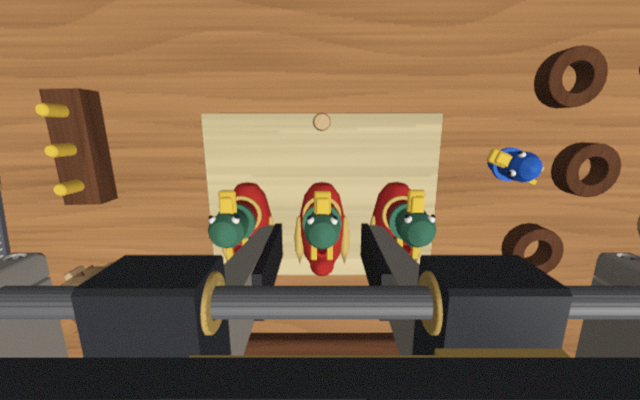

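All three heads sit in their necks, at (228,222), (322,222) and (415,222), beaks forward. The pins stand in the block on the left. Now to the pins.

Request:
step_arm([
  [0.01, -0.08, 0, 0, 0, 0, 0.5],
  [0.02, -0.16, 0, 0, 0, 0, 0.5],
  [0.03, -0.24, 0, 0, 0, 0, 0.5],
  [0.04, -0.32, 0, 0, 0, 0, 0.5],
  [0.05, -0.4, 0.01, 0, 0, 0, 0.5],
  [0.06, -0.48, 0.02, 0, 0, 0, 0.5],
  [0.067, -0.56, 0.03, 0, 0, 0, 0.5],
  [0.067, -0.62, 0.03, 0, 0, 0, 0.5],
  [0.067, -0.652, 0.03, 0, 0, 0, 0.5],
  [0.067, -0.652, 0.03, 0, 0, 0, 0.5],
])

```text
time_s: 37.8
ee_pos: [0.4866, -0.3375, 0.254]
eef_rot: [-3.139, -0.001, 3.131]
ft_force: [-0.5, 0.6, 0.6]
finger_gap: 0.0459
grip_force: 0.0
```

Request:
step_arm([
  [0, 0, 0, 0, 0, 0, 0.5],
  [0, 0, 0, 0, 0, 0, 0.5],
  [0, 0, 0, 0, 0, 0, 0.5],
  [0, 0, 0, 0, 0, 0, 0.5],
  [0, 0, 0, 0, 0, 0, 0.5],
  [0, 0, 0, 0, 0, 0, 0.5],
  [0, 0, 0, 0, 0, 0, 0.5],
  [0, 0, 0, 0, 0, 0, 0.5],
  [0, 0, 0, 0, 0, 0, 0.5],
  [0, 0, 0, 0, 0, 0, 0.5],
])

```text
time_s: 38.63
ee_pos: [0.4882, -0.3329, 0.2541]
eef_rot: [-3.142, 0.0, 3.137]
ft_force: [-0.2, -0.8, -0.4]
finger_gap: 0.0461
grip_force: 0.0
```

```bash
cat >> h.py <<'E'
def pins():
    im,d,W=shot("wrist"); z=W[...,2]; h=cv2.cvtColor(im,cv2.COLOR_BGR2HSV)
    ye=(W[...,1]<-.25)&(W[...,1]>-.42)&(W[...,0]<.62)&(h[...,0]>15)&(h[...,0]<40)&(h[...,1]>120)&(z>.03)&(z<.1)
    k,l=cv2.connectedComponents(ye.astype(np.uint8))
    for i in range(1,k):
        q=W[l==i]
        if len(q)<30: continue
        zt=np.percentile(q[:,2],98); t=q[q[:,2]>zt-.004]
        print("pin top z",zt.round(4),"centre",np.round(np.array(cv2.minEnclosingCircle(t[:,:2].astype(np.float32)*1000)),1) if 0 else np.round(cv2.minEnclosingCircle(t[:,:2].astype(np.float32)*1000)[0],1),"r",round(cv2.minEnclosingCircle(t[:,:2].astype(np.float32)*1000)[1],1),t[:,:2].mean(0).round(4),len(t))
E
python3 - <<'E'
from h import *
pins(); o=bot.get_obs();print(o["ee_pos"],o["eef_rot"],o["time_s"],o["joint_positions"].round(2))
E
```

```text
pin top z 0.0703 centre [ 437.4 -334.5] r 7.6 [ 0.4373 -0.3345] 140
pin top z 0.07 centre [ 485.4 -334. ] r 7.6 [ 0.4851 -0.3339] 125
pin top z 0.0704 centre [ 533.1 -333.2] r 7.6 [ 0.5325 -0.333 ] 115
[ 0.48821753 -0.33292018  0.25413252] [-3.14158742e+00  7.80569514e-05  3.13738599e+00] 38.6833 [ 0.1   0.35  0.56  1.74 -0.21  1.11  2.3 ]
```

Request:
step_arm([
  [-0.045, 0, 0.06, 0, 0, 0, 0.5],
  [-0.09, 0, 0.12, 0, 0, 0, 0.5],
  [-0.09, 0, 0.19, 0, 0, 0, 0.5],
  [-0.09, 0, 0.26, 0, 0, 0, 0.5],
  [-0.09, 0, 0.32, 0, 0, 0, 0.5],
  [-0.09, 0, 0.36, 0, 0, 0, 0.5],
  [-0.09, 0, 0.376, 0, 0, 0, 0.5],
  [-0.09, 0, 0.376, 0, 0, 0, 0.5],
  [-0.09, 0, 0.376, 0, 0, 0, 0.5],
  [-0.09, 0, 0.376, 0, 0, 0, 0],
])

```text
time_s: 39.52
ee_pos: [0.5343, -0.3339, 0.0679]
eef_rot: [-3.14, 0.003, 3.137]
ft_force: [0.3, -0.2, -0.9]
finger_gap: 0.041
grip_force: 0.0
```

Request:
step_arm([
  [0, 0, 0, 0, 0, 0, 0],
  [0, 0, 0, 0, 0, 0, 0],
  [0, 0, 0, 0, 0, 0, 0],
  [0, 0, 0, 0, 0, 0, 0],
  [0, 0, 0, 0, 0, 0, 0],
  [0, 0, 0, 0, 0, 0, 0],
  [0, 0, -0.06, 0, 0, 0, 0],
  [0, 0, -0.14, 0, 0, 0, 0],
  [0, 0, -0.22, 0, 0, 0, 0],
  [0, 0, -0.3, 0, 0, 0, 0],
])

```text
time_s: 40.35
ee_pos: [0.5327, -0.333, 0.2177]
eef_rot: [3.141, -0.001, 3.137]
ft_force: [1.5, -0.1, 0.2]
finger_gap: 0.0003
grip_force: 0.0
```

Request:
step_arm([
  [0, 0, -0.05, 0, 0, 0, 0],
  [0, 0, -0.1, 0, 0, 0, 0],
  [-0.03, 0.07, -0.1, 0, 0, 0, 0],
  [-0.06, 0.14, -0.1, 0, 0, 0, 0],
  [-0.09, 0.21, -0.1, 0, 0, 0, 0],
  [-0.11, 0.28, -0.1, 0, 0, 0, 0],
  [-0.13, 0.35, -0.1, 0, 0, 0, 0],
  [-0.134, 0.42, -0.1, 0, 0, 0, 0],
  [-0.134, 0.452, -0.1, 0, 0, 0, 0],
  [-0.134, 0.452, -0.1, 0, 0, 0, 0],
])

```text
time_s: 41.18
ee_pos: [0.6018, -0.1013, 0.2657]
eef_rot: [3.139, -0.001, -3.138]
ft_force: [-0.9, 0.6, 0.2]
finger_gap: 0.0001
grip_force: 0.0
```

```bash
cat >> h.py <<'E'
def heldpin(tag=None):
    im,d,W=shot("wrist"); o=bot.get_obs(); h=cv2.cvtColor(im,cv2.COLOR_BGR2HSV)
    if tag: cv2.imwrite(f"pics/{tag}.png",im)
    t=R.from_euler('xyz',o["eef_rot"]).inv().apply((W-np.array(o["ee_pos"])).reshape(-1,3)).reshape(W.shape)*1000
    m=(abs(t[...,1])<15)&(abs(t[...,0])<20)&(t[...,2]>-20)&(t[...,2]<40)&(h[...,0]>15)&(h[...,0]<40)&(h[...,1]>120)
    q=t[m]; zt=np.percentile(q[:,2],2); k=q[q[:,2]<zt+4]; c,r=cv2.minEnclosingCircle(k[:,:2].astype(np.float32))
    print("held pin: top z",zt.round(1),"circle",np.round(c,1),round(r,1),"mean",k.mean(0).round(1),len(k),"gap",o["finger_gap"],"at",o["ee_pos"],o["eef_rot"],o["time_s"])
E
python3 - <<'E'
from h import *
heldpin("w10"); necks(); seated([.5645,-.1067,.098])
go([.6,-.1072,.175],3.1376)
E
```

```text
Traceback (most recent call last):
  File "h.py", line 115, in heldpin
    q=t[m]; zt=np.percentile(q[:,2],2); k=q[q[:,2]<zt+4]; c,r=cv2.minEnclosingCircle(k[:,:2].astype(np.float32))
               ~~~~~~~~~~~~~^^^^^^^^^^
IndexError: index -1 is out of bounds for axis 0 with size 0
```

View pics/w10.png

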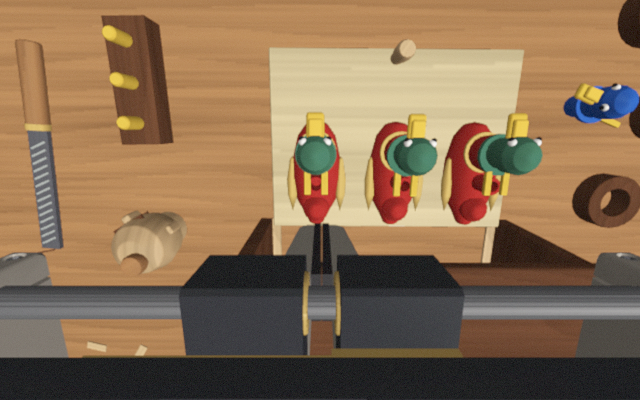

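The picture shows the fingers closed on nothing and all three pins still in the block at (117,37), (124,80) and (130,124). I'll go back and check the gap before lifting.

Request:
step_arm([
  [0.03, -0.06, 0, 0, 0, 0, 0.4],
  [0.06, -0.13, 0, 0, 0, 0, 0.4],
  [0.09, -0.2, 0, 0, 0, 0, 0.4],
  [0.12, -0.27, 0, 0, 0, 0, 0.4],
  [0.133, -0.34, 0.03, 0, 0, 0, 0.4],
  [0.133, -0.41, 0.08, 0, 0, 0, 0.4],
  [0.133, -0.453, 0.135, 0, 0, 0, 0.4],
  [0.133, -0.453, 0.135, 0, 0, 0, 0.4],
  [0.133, -0.453, 0.135, 0, 0, 0, 0.4],
  [0.133, -0.453, 0.135, 0, 0, 0, 0.4],
])

```text
time_s: 42.07
ee_pos: [0.5334, -0.3343, 0.1991]
eef_rot: [-3.141, 0.0, 3.136]
ft_force: [0.7, 0.2, 0.0]
finger_gap: 0.0369
grip_force: 0.0
```

Request:
step_arm([
  [0, 0, 0, 0, 0, 0, 0.4],
  [0, 0, 0, 0, 0, 0, 0.4],
  [0, 0, 0, 0, 0, 0, 0.4],
  [0, 0, 0, 0, 0, 0, 0.4],
  [0, 0, 0, 0, 0, 0, 0.4],
  [0, 0, 0, 0, 0, 0, 0.4],
  [0, 0, 0, 0, 0, 0, 0.4],
  [0, 0, 0, 0, 0, 0, 0.4],
  [0, 0, 0, 0, 0, 0, 0.4],
  [0, 0, 0, 0, 0, 0, 0.4],
])

```text
time_s: 42.9
ee_pos: [0.5337, -0.3336, 0.1986]
eef_rot: [3.142, -0.0, 3.137]
ft_force: [0.5, -0.6, 0.0]
finger_gap: 0.0368
grip_force: 0.0
```

```bash
python3 - <<'E'
from h import *
pins(); o=bot.get_obs();print(o["ee_pos"],o["eef_rot"],o["time_s"])
go([.533,-.3335,.065],3.1376)
E
```

```text
pin top z 0.0706 centre [ 437.5 -334.8] r 7.7 [ 0.4375 -0.3347] 206
pin top z 0.0706 centre [ 485.5 -333.9] r 7.7 [ 0.4853 -0.3338] 183
pin top z 0.0702 centre [ 533.2 -333.3] r 7.8 [ 0.5328 -0.3334] 172
[ 0.53366923 -0.33362137  0.19856295] [ 3.14152658e+00 -6.48571232e-05  3.13729765e+00] 42.95
shift [1.300e-03 2.000e-04 2.671e-01] turn [ 0.0001 -0.0001 -0.0004] rows 3.2
```

Request:
step_arm([
  [0.001, 0, 0.06, 0, 0, 0, 0.4],
  [0.001, 0, 0.12, 0, 0, 0, 0.4],
  [0.001, 0, 0.18, 0, 0, 0, 0.4],
  [0.001, 0, 0.23, 0, 0, 0, 0.4],
  [0.001, 0, 0.255, 0, 0, 0, 0.4],
  [0.001, 0, 0.267, 0, 0, 0, 0.4],
  [0.001, 0, 0.267, 0, 0, 0, 0.4],
  [0.001, 0, 0.267, 0, 0, 0, 0.4],
  [0.001, 0, 0.267, 0, 0, 0, 0.4],
  [0.001, 0, 0.267, 0, 0, 0, 0.4],
])

```text
time_s: 43.78
ee_pos: [0.5342, -0.3342, 0.0667]
eef_rot: [-3.14, 0.003, 3.137]
ft_force: [-0.4, -1.1, -0.6]
finger_gap: 0.0368
grip_force: 0.0
```

Request:
step_arm([
  [0, 0, 0, 0, 0, 0, 0],
  [0, 0, 0, 0, 0, 0, 0],
  [0, 0, 0, 0, 0, 0, 0],
  [0, 0, 0, 0, 0, 0, 0],
  [0, 0, 0, 0, 0, 0, 0],
  [0, 0, 0, 0, 0, 0, 0],
  [0, 0, 0, 0, 0, 0, 0],
  [0, 0, 0, 0, 0, 0, 0],
  [0, 0, 0, 0, 0, 0, 0],
  [0, 0, 0, 0, 0, 0, 0],
], newtons=30)

```text
time_s: 44.62
ee_pos: [0.5333, -0.3337, 0.0652]
eef_rot: [-3.141, 0.0, 3.137]
ft_force: [0.1, 0.2, 0.8]
finger_gap: 0.0099
grip_force: 26.9
```

Request:
step_arm([
  [0, 0, -0.01, 0, 0, 0, 0],
  [0, 0, -0.02, 0, 0, 0, 0],
  [0, 0, -0.03, 0, 0, 0, 0],
  [0, 0, -0.04, 0, 0, 0, 0],
  [0, 0, -0.04, 0, 0, 0, 0],
  [0, 0, -0.04, 0, 0, 0, 0],
  [0, 0, -0.04, 0, 0, 0, 0],
  [0, 0, -0.04, 0, 0, 0, 0],
  [0, 0, -0.04, 0, 0, 0, 0],
  [0, 0, -0.04, 0, 0, 0, 0],
])

```text
time_s: 45.45
ee_pos: [0.5331, -0.3335, 0.0849]
eef_rot: [3.141, -0.0, 3.137]
ft_force: [0.5, 0.3, -1.1]
finger_gap: 0.01
grip_force: 26.6
```

```bash
python3 - <<'E'
from h import *
heldpin("w11"); pins()
im=cv2.imread("pics/w11.png")[80:330,220:430]; cv2.imwrite("pics/w11c.png",cv2.resize(im,None,fx=2.3,fy=2.3))
E
```

```text
held pin: top z -7.3 circle [3.3 0.2] 9.8 mean [ 0.8  0.5 -4.5] 307 gap 0.009904570347010703 at [ 0.53309247 -0.33356324  0.0849354 ] [ 3.14148750e+00 -2.84679217e-04  3.13737024e+00] 45.5
pin top z 0.0706 centre [ 437.9 -334.7] r 7.6 [ 0.4381 -0.3347] 548
pin top z 0.0703 centre [ 485.6 -334. ] r 7.7 [ 0.4854 -0.334 ] 468
pin top z 0.0922 centre [ 530.  -333.4] r 9.9 [ 0.5322 -0.3332] 315
```

View pics/w11c.png

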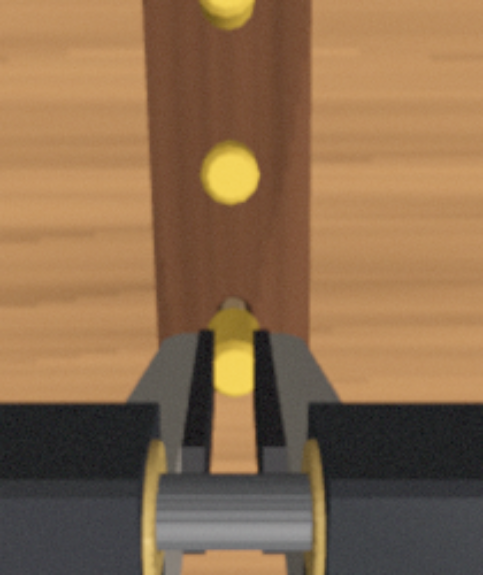

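The pin is held between the pads and lifted out of the block. I'll lift it gently and carry it to the right-hand head.

Request:
step_arm([
  [0, 0, -0.02, 0, 0, 0, 0],
  [0, 0, -0.06, 0, 0, 0, 0],
  [0, 0, -0.1, 0, 0, 0, 0],
  [0, 0, -0.15, 0, 0, 0, 0],
  [0, 0, -0.2, 0, 0, 0, 0],
  [0, 0, -0.25, 0, 0, 0, 0],
  [0, 0, -0.3, 0, 0, 0, 0],
  [0, 0, -0.34, 0, 0, 0, 0],
  [0, 0, -0.36, 0, 0, 0, 0],
  [0, 0, -0.37, 0, 0, 0, 0],
])

```text
time_s: 46.38
ee_pos: [0.5337, -0.3341, 0.2724]
eef_rot: [-3.14, 0.003, 3.137]
ft_force: [-0.6, 0.4, -1.1]
finger_gap: 0.0097
grip_force: 26.6
```

Request:
step_arm([
  [-0.01, 0.02, 0, 0, 0, 0, 0],
  [-0.02, 0.06, 0, 0, 0, 0, 0],
  [-0.04, 0.12, 0, 0, 0, 0, 0],
  [-0.06, 0.18, 0, 0, 0, 0, 0],
  [-0.08, 0.24, 0, 0, 0, 0, 0],
  [-0.1, 0.3, 0, 0, 0, 0, 0],
  [-0.12, 0.36, 0, 0, 0, 0, 0],
  [-0.13, 0.41, 0, 0, 0, 0, 0],
  [-0.134, 0.44, 0, 0, 0, 0, 0],
  [-0.134, 0.453, 0, 0, 0, 0, 0],
])

```text
time_s: 47.22
ee_pos: [0.6012, -0.1024, 0.268]
eef_rot: [3.14, -0.003, -3.14]
ft_force: [0.1, 0.6, 0.4]
finger_gap: 0.01
grip_force: 26.6
```

Request:
step_arm([
  [0, 0, 0, 0, 0, 0, 0],
  [0, 0, 0, 0, 0, 0, 0],
  [0, 0, 0, 0, 0, 0, 0],
  [0, 0, 0, 0, 0, 0, 0],
  [0, 0, 0, 0, 0, 0, 0],
  [0, 0, 0, 0, 0, 0, 0],
  [0, 0, 0, 0, 0, 0, 0],
  [0, 0, 0, 0, 0, 0, 0],
  [0, 0, 0, 0, 0, 0, 0],
  [0, 0, 0, 0, 0, 0, 0],
])

```text
time_s: 48.05
ee_pos: [0.6012, -0.1074, 0.2702]
eef_rot: [-3.142, 0.0, 3.137]
ft_force: [-0.5, -0.7, -0.4]
finger_gap: 0.0097
grip_force: 26.6
```

```bash
python3 - <<'E'
from h import *
heldpin("w12"); seated([.5645,-.1067,.098]); necks()
im=cv2.imread("pics/w12.png")[80:330,220:430]; cv2.imwrite("pics/w12c.png",cv2.resize(im,None,fx=2.3,fy=2.3))
E
```

```text
held pin: top z -7.3 circle [ 2.7 -0.3] 9.6 mean [ 0.8  0.3 -4.5] 326 gap 0.009722626219161135 at [ 0.60116623 -0.10736775  0.27013075] [-3.14157438e+00  4.49176552e-05  3.13747367e+00] 48.1
beak [-30.4  -0.4  33.1] tip -40.6 fork n 259 (array([33.4, -0.5,  6.4]), 'tip', np.float64(45.5), 'y', array([-12.9,  11.7])) top z 57.1 crown y [-21.2  18.1]
z98 [0.5612 0.0726 0.0952] 57 [0.5468 0.0704 0.093 ] [0.5822 0.0831 0.0988] [564.6  80.3]
z98 [ 0.6026 -0.0053  0.0976] 82 [ 0.592  -0.0117  0.0934] [ 0.6107 -0.0007  0.1002] [601.6  -7.3]
z98 [0.6028 0.0971 0.0975] 80 [0.5923 0.0912 0.0933] [0.6113 0.1003 0.0995] [601.8  93.1]
z98 [ 0.6078 -0.1068  0.0978] 44 [ 0.6049 -0.112   0.0933] [ 0.6117 -0.1017  0.0992] [ 607.  -106.8]
```

View pics/w12c.png

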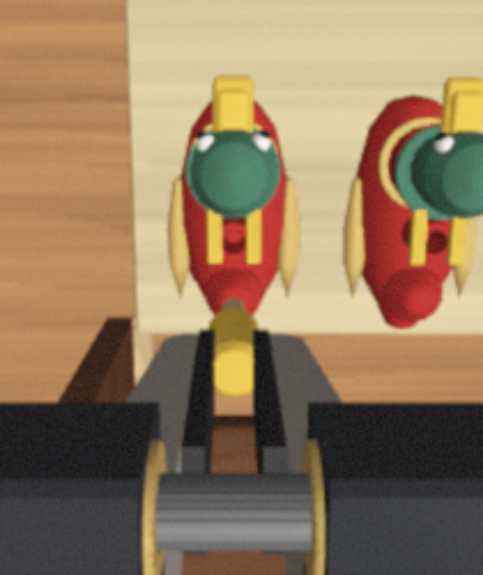

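The pin hangs vertical (tip at crop (232,302)), and the tube's bore shows between the fork prongs at (234,237). Lowering onto it.

Request:
step_arm([
  [0.002, 0.001, 0.03, 0, 0, 0, 0],
  [0.002, 0.001, 0.07, 0, 0, 0, 0],
  [0.002, 0.001, 0.12, 0, 0, 0, 0],
  [0.002, 0.001, 0.16, 0, 0, 0, 0],
  [0.002, 0.001, 0.185, 0, 0, 0, 0],
  [0.002, 0.001, 0.196, 0, 0, 0, 0],
  [0.002, 0.001, 0.196, 0, 0, 0, 0],
  [0.002, 0.001, 0.196, 0, 0, 0, 0],
  [0.002, 0.001, 0.196, 0, 0, 0, 0],
  [0.002, 0.001, 0.196, 0, 0, 0, 0],
])

```text
time_s: 49.03
ee_pos: [0.601, -0.1071, 0.1734]
eef_rot: [-3.142, 0.002, 3.137]
ft_force: [-0.4, -0.7, 0.3]
finger_gap: 0.0099
grip_force: 26.6
```

Request:
step_arm([
  [0, 0, 0, 0, 0, 0, 0],
  [0, 0, 0, 0, 0, 0, 0],
  [0, 0, 0.008, 0, 0, 0, 0],
  [0, 0, 0.016, 0, 0, 0, 0],
  [0, 0, 0.024, 0, 0, 0, 0],
  [0, 0, 0.032, 0, 0, 0, 0],
  [0, 0, 0.04, 0, 0, 0, 0],
  [0, 0, 0.04, 0, 0, 0, 0],
  [0, 0, 0.04, 0, 0, 0, 0],
  [0, 0, 0.04, 0, 0, 0, 0],
])

```text
time_s: 49.87
ee_pos: [0.6002, -0.1069, 0.1521]
eef_rot: [-3.142, 0.0, 3.137]
ft_force: [0.3, 0.7, -0.9]
finger_gap: 0.01
grip_force: 26.6
```

Request:
step_arm([
  [0, 0, 0.008, 0, 0, 0, 0],
  [0, 0, 0.016, 0, 0, 0, 0],
  [0, 0, 0.024, 0, 0, 0, 0],
  [0, 0, 0.032, 0, 0, 0, 0],
  [0, 0, 0.038, 0, 0, 0, 0],
  [0, 0, 0.04, 0, 0, 0, 0],
  [0, 0, 0.042, 0, 0, 0, 0],
  [0, 0, 0.042, 0, 0, 0, 0],
  [0, 0, 0.042, 0, 0, 0, 0],
  [0, 0, 0.042, 0, 0, 0, 0],
])

```text
time_s: 50.7
ee_pos: [0.601, -0.1071, 0.1325]
eef_rot: [3.141, 0.002, 3.137]
ft_force: [-2.3, -0.0, 9.1]
finger_gap: 0.0097
grip_force: 28.7
```

Request:
step_arm([
  [0, 0, 0, 0, 0, 0, 0.4],
  [0, 0, 0, 0, 0, 0, 0.4],
  [0, 0, 0, 0, 0, 0, 0.4],
  [0, 0, 0, 0, 0, 0, 0.4],
  [0, 0, 0, 0, 0, 0, 0.4],
  [0, 0, -0.04, 0, 0, 0, 0.4],
  [0, 0, -0.1, 0, 0, 0, 0.4],
  [0, 0, -0.16, 0, 0, 0, 0.4],
  [0, 0, -0.22, 0, 0, 0, 0.4],
  [0, 0, -0.27, 0, 0, 0, 0.4],
])

```text
time_s: 51.53
ee_pos: [0.6004, -0.1071, 0.2681]
eef_rot: [-3.141, 0.001, 3.137]
ft_force: [-0.4, 0.2, -0.4]
finger_gap: 0.0367
grip_force: 0.0
```

Request:
step_arm([
  [0.04, -0.07, 0, 0, 0, 0, 0.4],
  [0.08, -0.14, 0, 0, 0, 0, 0.4],
  [0.12, -0.21, 0, 0, 0, 0, 0.4],
  [0.16, -0.28, 0, 0, 0, 0, 0.4],
  [0.2, -0.35, 0.02, 0, 0, 0, 0.4],
  [0.232, -0.41, 0.06, 0, 0, 0, 0.4],
  [0.232, -0.454, 0.1, 0, 0, 0, 0.4],
  [0.232, -0.454, 0.13, 0, 0, 0, 0.4],
  [0.232, -0.454, 0.13, 0, 0, 0, 0.4],
  [0.232, -0.454, 0.13, 0, 0, 0, 0.4],
])

```text
time_s: 52.37
ee_pos: [0.4828, -0.3329, 0.2004]
eef_rot: [3.141, -0.002, 3.137]
ft_force: [0.5, -0.5, -0.2]
finger_gap: 0.0365
grip_force: 0.0
```

Request:
step_arm([
  [0, 0, 0, 0, 0, 0, 0.4],
  [0, 0, 0, 0, 0, 0, 0.4],
  [0, 0, 0, 0, 0, 0, 0.4],
  [0, 0, 0, 0, 0, 0, 0.4],
  [0, 0, 0, 0, 0, 0, 0.4],
  [0, 0, 0, 0, 0, 0, 0.4],
  [0, 0, 0, 0, 0, 0, 0.4],
  [0, 0, 0, 0, 0, 0, 0.4],
  [0, 0, 0, 0, 0, 0, 0.4],
  [0, 0, 0, 0, 0, 0, 0.4],
])

```text
time_s: 53.2
ee_pos: [0.4832, -0.3334, 0.2011]
eef_rot: [3.142, 0.0, 3.137]
ft_force: [-0.1, 0.1, -0.9]
finger_gap: 0.0369
grip_force: 0.0
```

```bash
cat >> h.py <<'E'
def pinned(n,name="wrist"):
    "yellow pin standing in the fork behind neck n"
    im,d,W=shot(name); h=cv2.cvtColor(im,cv2.COLOR_BGR2HSV); t=(W-np.array(n))*1000
    m=(abs(t[...,1])<15)&(t[...,0]>22)&(t[...,0]<52)&(t[...,2]>12)&(t[...,2]<80)&(h[...,0]>15)&(h[...,0]<40)&(h[...,1]>120)
    if m.sum()<8: print("no pin seen",m.sum()); return
    q=t[m]; k=q[q[:,2]>np.percentile(q[:,2],98)-4]; print(name,"pin top above rim",np.percentile(q[:,2],98).round(1),"(39 home) at",k.mean(0).round(1),len(k))
E
python3 - <<'E'
from h import *
pins(); pinned([.565,-.1067,.098]); pinned([.565,-.1067,.098],"top")
go([.4854,-.3338,.065],3.1376); o=bot.get_obs();print(o["ee_pos"],o["time_s"])
E
```

```text
pin top z 0.0703 centre [ 437.4 -334.6] r 7.6 [ 0.4372 -0.3345] 185
pin top z 0.0703 centre [ 485.5 -334.2] r 7.7 [ 0.4849 -0.334 ] 163
wrist pin top above rim 39.9 (39 home) at [33.4 -3.  38.4] 173
top pin top above rim 43.5 (39 home) at [35.9  0.2 41.2] 14
shift [-0.0045 -0.0007  0.2721] turn [ 0.0001 -0.0001 -0.0004] rows 3.3
[ 0.48315653 -0.33342442  0.20107029] 53.35
```

Request:
step_arm([
  [-0.004, 0, 0.06, 0, 0, 0, 0.4],
  [-0.004, 0, 0.12, 0, 0, 0, 0.4],
  [-0.004, 0, 0.18, 0, 0, 0, 0.4],
  [-0.004, 0, 0.235, 0, 0, 0, 0.4],
  [-0.004, 0, 0.26, 0, 0, 0, 0.4],
  [-0.004, 0, 0.272, 0, 0, 0, 0.4],
  [-0.004, 0, 0.272, 0, 0, 0, 0.4],
  [-0.004, 0, 0.272, 0, 0, 0, 0.4],
  [-0.004, 0, 0.272, 0, 0, 0, 0.4],
  [-0.004, 0, 0.272, 0, 0, 0, 0],
])

```text
time_s: 54.18
ee_pos: [0.4862, -0.334, 0.0667]
eef_rot: [-3.14, 0.003, 3.137]
ft_force: [-1.4, 0.1, 0.2]
finger_gap: 0.032
grip_force: 0.0
```

Request:
step_arm([
  [0, 0, 0, 0, 0, 0, 0],
  [0, 0, 0, 0, 0, 0, 0],
  [0, 0, 0, 0, 0, 0, 0],
  [0, 0, 0, 0, 0, 0, 0],
  [0, 0, 0, 0, 0, 0, 0],
  [0, 0, 0, 0, 0, 0, 0],
  [0, 0, 0, 0, 0, 0, 0],
  [0, 0, 0, 0, 0, 0, 0],
  [0, 0, -0.01, 0, 0, 0, 0],
  [0, 0, -0.02, 0, 0, 0, 0],
])

```text
time_s: 55.02
ee_pos: [0.4851, -0.3333, 0.0755]
eef_rot: [3.141, -0.0, 3.137]
ft_force: [0.1, -0.1, -0.5]
finger_gap: 0.0001
grip_force: 0.0
```

Request:
step_arm([
  [0, 0, -0.02, 0, 0, 0, 0],
  [0, 0, -0.06, 0, 0, 0, 0],
  [0, 0, -0.11, 0, 0, 0, 0],
  [0, 0, -0.16, 0, 0, 0, 0],
  [0, 0, -0.21, 0, 0, 0, 0],
  [0, 0, -0.26, 0, 0, 0, 0],
  [0, 0, -0.31, 0, 0, 0, 0],
  [0, 0, -0.36, 0, 0, 0, 0],
  [0, 0, -0.38, 0, 0, 0, 0],
  [0, 0, -0.39, 0, 0, 0, 0],
])

```text
time_s: 55.85
ee_pos: [0.4858, -0.3338, 0.2721]
eef_rot: [-3.141, 0.003, 3.138]
ft_force: [-1.0, 0.4, 0.1]
finger_gap: 0.001
grip_force: 0.0
```

Request:
step_arm([
  [-0.01, 0.03, 0, 0, 0, 0, 0],
  [-0.03, 0.09, 0, 0, 0, 0, 0],
  [-0.055, 0.16, 0, 0, 0, 0, 0],
  [-0.08, 0.235, 0, 0, 0, 0, 0],
  [-0.11, 0.31, 0, 0, 0, 0, 0],
  [-0.14, 0.39, 0, 0, 0, 0, 0],
  [-0.165, 0.47, 0, 0, 0, 0, 0],
  [-0.195, 0.55, 0, 0, 0, 0, 0],
  [-0.217, 0.62, 0, 0, 0, 0, 0],
  [-0.229, 0.654, 0, 0, 0, 0, 0],
])

```text
time_s: 56.68
ee_pos: [0.6012, 0.0001, 0.2681]
eef_rot: [3.139, -0.003, -3.139]
ft_force: [1.1, 0.2, -0.4]
finger_gap: 0.0004
grip_force: 0.0
```

Request:
step_arm([
  [0, 0, 0, 0, 0, 0, 0],
  [0, 0, 0, 0, 0, 0, 0],
  [0, 0, 0, 0, 0, 0, 0],
  [0, 0, 0, 0, 0, 0, 0],
  [0, 0, 0, 0, 0, 0, 0],
  [0, 0, 0, 0, 0, 0, 0],
  [0, 0, 0, 0, 0, 0, 0],
  [0, 0, 0, 0, 0, 0, 0],
  [0, 0, 0, 0, 0, 0, 0],
  [0, 0, 0, 0, 0, 0, 0],
])

```text
time_s: 57.52
ee_pos: [0.6011, -0.0069, 0.2702]
eef_rot: [3.142, 0.0, 3.137]
ft_force: [-0.4, 0.3, -0.7]
finger_gap: 0.0004
grip_force: 0.0
```

```bash
python3 - <<'E'
from h import *
heldpin(); seated([.565,-.0067,.098]); necks(); pinned([.565,-.1067,.098])
go([.601,-.007,.172],3.1376)
E
```

```text
Traceback (most recent call last):
  File "h.py", line 115, in heldpin
    q=t[m]; zt=np.percentile(q[:,2],2); k=q[q[:,2]<zt+4]; c,r=cv2.minEnclosingCircle(k[:,:2].astype(np.float32))
               ~~~~~~~~~~~~~^^^^^^^^^^
IndexError: index -1 is out of bounds for axis 0 with size 0
```

Missed again: a strong, fast close squeezes the light pin out. I'll use a low grip force from a narrow opening.

Request:
step_arm([
  [0.02, -0.06, 0, 0, 0, 0, 0.28],
  [0.045, -0.13, 0, 0, 0, 0, 0.28],
  [0.07, -0.2, 0, 0, 0, 0, 0.28],
  [0.1, -0.28, 0, 0, 0, 0, 0.28],
  [0.125, -0.36, 0, 0, 0, 0, 0.28],
  [0.15, -0.44, 0, 0, 0, 0, 0.28],
  [0.18, -0.52, 0, 0, 0, 0, 0.28],
  [0.21, -0.6, 0.02, 0, 0, 0, 0.28],
  [0.229, -0.654, 0.05, 0, 0, 0, 0.28],
  [0.229, -0.654, 0.09, 0, 0, 0, 0.28],
], newtons=6)

```text
time_s: 58.4
ee_pos: [0.4815, -0.342, 0.2266]
eef_rot: [-3.136, 0.002, 3.127]
ft_force: [0.3, -0.9, 0.0]
finger_gap: 0.0259
grip_force: 0.0
```

Request:
step_arm([
  [0, 0, 0.05, 0, 0, 0, 0.28],
  [0, 0, 0.05, 0, 0, 0, 0.28],
  [0, 0, 0.05, 0, 0, 0, 0.28],
  [0, 0, 0.05, 0, 0, 0, 0.28],
  [0, 0, 0.05, 0, 0, 0, 0.28],
  [0, 0, 0.05, 0, 0, 0, 0.28],
  [0, 0, 0.05, 0, 0, 0, 0.28],
  [0, 0, 0.05, 0, 0, 0, 0.28],
  [0, 0, 0.05, 0, 0, 0, 0.28],
  [0, 0, 0.05, 0, 0, 0, 0.28],
])

```text
time_s: 59.23
ee_pos: [0.4853, -0.3333, 0.2003]
eef_rot: [-3.142, 0.0, 3.138]
ft_force: [0.4, -0.1, 0.4]
finger_gap: 0.0258
grip_force: 0.0
```

```bash
python3 - <<'E'
from h import *
pins(); pinned([.565,-.1067,.098])
go([.4854,-.3338,.0645],3.1376); o=bot.get_obs();print(o["ee_pos"],o["time_s"],o["finger_gap"])
E
```

```text
pin top z 0.0705 centre [ 437.4 -334.6] r 7.6 [ 0.4375 -0.3345] 181
pin top z 0.0703 centre [ 485.2 -333.8] r 7.7 [ 0.4849 -0.334 ] 169
wrist pin top above rim 39.9 (39 home) at [33.5 -3.4 38.3] 167
shift [-0.0003 -0.0009  0.2714] turn [-0.      0.0001 -0.0001] rows 3.3
[ 0.48524429 -0.33335041  0.20019005] 59.3333 0.025376548246453447
```

Request:
step_arm([
  [0, -0.001, 0.05, 0, 0, 0, 0.28],
  [0, -0.001, 0.1, 0, 0, 0, 0.28],
  [0, -0.001, 0.15, 0, 0, 0, 0.28],
  [0, -0.001, 0.2, 0, 0, 0, 0.28],
  [0, -0.001, 0.24, 0, 0, 0, 0.28],
  [0, -0.001, 0.26, 0, 0, 0, 0.28],
  [0, -0.001, 0.271, 0, 0, 0, 0.28],
  [0, -0.001, 0.271, 0, 0, 0, 0.28],
  [0, -0.001, 0.271, 0, 0, 0, 0.28],
  [0, -0.001, 0.271, 0, 0, 0, 0.28],
])

```text
time_s: 60.17
ee_pos: [0.486, -0.3345, 0.0659]
eef_rot: [-3.141, 0.002, 3.137]
ft_force: [-0.2, -0.4, 0.1]
finger_gap: 0.0259
grip_force: 0.0
```

Request:
step_arm([
  [0, 0, 0, 0, 0, 0, 0.28],
  [0, 0, 0, 0, 0, 0, 0.28],
  [0, 0, 0, 0, 0, 0, 0.28],
  [0, 0, 0, 0, 0, 0, 0],
  [0, 0, 0, 0, 0, 0, 0],
  [0, 0, 0, 0, 0, 0, 0],
  [0, 0, 0, 0, 0, 0, 0],
  [0, 0, 0, 0, 0, 0, 0],
  [0, 0, 0, 0, 0, 0, 0],
  [0, 0, 0, 0, 0, 0, 0],
])

```text
time_s: 61.0
ee_pos: [0.4853, -0.334, 0.0647]
eef_rot: [-3.141, 0.0, 3.137]
ft_force: [0.4, -0.5, 0.6]
finger_gap: 0.0129
grip_force: 5.5
```

Request:
step_arm([
  [0, 0, -0.01, 0, 0, 0, 0],
  [0, 0, -0.02, 0, 0, 0, 0],
  [0, 0, -0.03, 0, 0, 0, 0],
  [0, 0, -0.04, 0, 0, 0, 0],
  [0, 0, -0.04, 0, 0, 0, 0],
  [0, 0, -0.04, 0, 0, 0, 0],
  [0, 0, -0.04, 0, 0, 0, 0],
  [0, 0, -0.04, 0, 0, 0, 0],
  [0, 0, -0.04, 0, 0, 0, 0],
  [0, 0, -0.04, 0, 0, 0, 0],
])

```text
time_s: 61.83
ee_pos: [0.485, -0.3338, 0.0844]
eef_rot: [3.141, -0.0, 3.137]
ft_force: [0.2, 0.5, 0.4]
finger_gap: 0.013
grip_force: 5.3
```

The pin is held with a steady gap. Lifting and carrying it to the middle head.

Request:
step_arm([
  [0, 0, -0.02, 0, 0, 0, 0],
  [0, 0, -0.06, 0, 0, 0, 0],
  [0, 0, -0.1, 0, 0, 0, 0],
  [0, 0, -0.15, 0, 0, 0, 0],
  [0, 0, -0.2, 0, 0, 0, 0],
  [0, 0, -0.25, 0, 0, 0, 0],
  [0, 0, -0.3, 0, 0, 0, 0],
  [0, 0, -0.34, 0, 0, 0, 0],
  [0, 0, -0.36, 0, 0, 0, 0],
  [0, 0, -0.37, 0, 0, 0, 0],
])

```text
time_s: 62.67
ee_pos: [0.4857, -0.3344, 0.2717]
eef_rot: [-3.141, 0.003, 3.137]
ft_force: [1.7, 0.8, -0.2]
finger_gap: 0.013
grip_force: 5.3
```

Request:
step_arm([
  [-0.01, 0.03, 0, 0, 0, 0, 0],
  [-0.03, 0.09, 0, 0, 0, 0, 0],
  [-0.055, 0.16, 0, 0, 0, 0, 0],
  [-0.08, 0.235, 0, 0, 0, 0, 0],
  [-0.11, 0.31, 0, 0, 0, 0, 0],
  [-0.14, 0.39, 0, 0, 0, 0, 0],
  [-0.165, 0.47, 0, 0, 0, 0, 0],
  [-0.195, 0.55, 0, 0, 0, 0, 0],
  [-0.217, 0.62, 0, 0, 0, 0, 0],
  [-0.229, 0.654, 0, 0, 0, 0, 0],
])

```text
time_s: 63.5
ee_pos: [0.6014, -0.0004, 0.268]
eef_rot: [3.139, -0.002, -3.139]
ft_force: [-0.3, 0.5, 0.7]
finger_gap: 0.0128
grip_force: 5.3
```

Request:
step_arm([
  [0, 0, 0, 0, 0, 0, 0],
  [0, 0, 0, 0, 0, 0, 0],
  [0, 0, 0, 0, 0, 0, 0],
  [0, 0, 0, 0, 0, 0, 0],
  [0, 0, 0, 0, 0, 0, 0],
  [0, 0, 0, 0, 0, 0, 0],
  [0, 0, 0, 0, 0, 0, 0],
  [0, 0, 0, 0, 0, 0, 0],
  [0, 0, 0, 0, 0, 0, 0],
  [0, 0, 0, 0, 0, 0, 0],
])

```text
time_s: 64.33
ee_pos: [0.6011, -0.0074, 0.2697]
eef_rot: [3.141, 0.0, 3.137]
ft_force: [0.0, -0.2, 0.4]
finger_gap: 0.0131
grip_force: 5.3
```

```bash
cat >> h.py <<'E'
def bore(n):
    "dark bore seen between prongs: centroid of darkest red near the expected hole, on the plane z=.098"
    o=bot.get_obs(); im,d=bot.camera("wrist"); c,M=T("wrist",o)
    v,u=np.mgrid[:400,:640]; D=np.stack([(u-c["cx"])/c["fx"],(v-c["cy"])/c["fy"],np.ones_like(u,float)],-1)@M[:3,:3].T
    P=M[:3,3]+D*((.098-M[2,3])/D[...,2])[...,None]; h=cv2.cvtColor(im,cv2.COLOR_BGR2HSV)
    near=(np.hypot(P[...,0]-n[0]-.036,P[...,1]-n[1])<.009)&((h[...,0]<10)|(h[...,0]>170))
    val=h[...,2][near]; m=near&(h[...,2]<np.percentile(val,45)); k,l,s,cc=cv2.connectedComponentsWithStats(m.astype(np.uint8))
    i=1+s[1:,4].argmax(); q=P[l==i]; print("bore",q.mean(0).round(4),"span",np.ptp(q,0).round(4),s[i,4])
E
python3 - <<'E'
from h import *
heldpin(); seated([.565,-.0067,.098]); bore([.565,-.0067]); necks()
go([.601,-.007,.172],3.1376)
E
```

```text
held pin: top z -10.5 circle [3.2 0.3] 10.0 mean [  4.4  -0.6 -10.2] 42 gap 0.012764430974638377 at [ 0.60107215 -0.00736222  0.26966315] [3.14151893e+00 8.07637321e-05 3.13738582e+00] 64.3833
beak [-29.8   0.1  32.9] tip -39.3 fork n 257 (array([34.1, -0.9,  6.4]), 'tip', np.float64(45.8), 'y', array([-13. ,  11.7])) top z 56.8 crown y [-20.5  18.1]
bore [ 0.6044 -0.0072  0.098 ] span [0.0081 0.0091 0.    ] 51
z98 [0.6034 0.0959 0.0977] 90 [0.592  0.0899 0.0932] [0.6118 0.0997 0.0998] [602.   93.2]
z98 [ 0.6085 -0.0074  0.0976] 43 [ 0.605  -0.012   0.0931] [ 0.6113 -0.0028  0.0994] [607.5  -7.4]
shift [1.000e-04 7.000e-04 1.953e-01] turn [ 0.0001  0.     -0.0002] rows 2.3
```

```bash
cat >> h.py <<'E'
def prof():
    im,d,W=shot("wrist"); o=bot.get_obs(); h=cv2.cvtColor(im,cv2.COLOR_BGR2HSV)
    t=R.from_euler('xyz',o["eef_rot"]).inv().apply((W-np.array(o["ee_pos"])).reshape(-1,3)).reshape(W.shape)*1000
    m=(abs(t[...,1])<15)&(abs(t[...,0])<25)&(t[...,2]>-20)&(t[...,2]<70)&(h[...,0]>12)&(h[...,0]<40)&(h[...,1]>60)
    v,u=np.nonzero(m); print("rows",v.min(),v.max(),"cols",u.min(),u.max())
    for r in range(v.min(),v.max()+1,3):
        k=m[r]; q=t[r][k]
        if len(q): print(r,np.nonzero(k)[0][[0,-1]],q.mean(0).round(1))
E
python3 -c "
from h import *
prof()"
```

```text
rows 211 260 cols 295 346
211 [319 323] [ 3.3  0.1 48.3]
214 [317 325] [ 5.6  0.1 32.5]
217 [315 328] [ 6.9  0.5 21. ]
220 [311 331] [ 6.2  0.1 16.5]
223 [304 339] [7.9 0.4 5.3]
226 [310 332] [6.4 0.2 3.9]
229 [309 333] [ 6.5  0.2 -1.8]
232 [310 333] [ 5.3  0.4 -3.7]
235 [310 333] [ 3.8  0.7 -4.6]
238 [310 333] [ 2.1  0.8 -5. ]
241 [310 333] [ 0.2  0.4 -4.8]
244 [310 333] [-1.6  0.4 -5.1]
247 [310 333] [-3.5  0.3 -4.9]
250 [310 328] [-5.5  0.  -4.5]
253 [310 333] [ -4.2   0.4 -11.9]
256 [310 310] [ -6.   -6.  -11.9]
259 [310 310] [ -7.4  -6.  -12.8]
```

The pin hangs vertical and centred: top at z −4.8, front face at constant x. The hole estimates agree within 1 mm, so I insert.

Request:
step_arm([
  [0, 0, 0.03, 0, 0, 0, 0],
  [0, 0, 0.07, 0, 0, 0, 0],
  [0, 0, 0.12, 0, 0, 0, 0],
  [0, 0, 0.16, 0, 0, 0, 0],
  [0, 0, 0.185, 0, 0, 0, 0],
  [0, 0, 0.195, 0, 0, 0, 0],
  [0, 0, 0.195, 0, 0, 0, 0],
  [0, 0, 0.195, 0, 0, 0, 0],
  [0, 0, 0.195, 0, 0, 0, 0],
  [0, 0, 0.195, 0, 0, 0, 0],
])

```text
time_s: 65.42
ee_pos: [0.6019, -0.0074, 0.1734]
eef_rot: [3.141, 0.002, 3.137]
ft_force: [0.1, 0.4, -0.7]
finger_gap: 0.013
grip_force: 5.3
```

Request:
step_arm([
  [0, 0, 0, 0, 0, 0, 0],
  [0, 0, 0, 0, 0, 0, 0],
  [0, 0, 0.008, 0, 0, 0, 0],
  [0, 0, 0.016, 0, 0, 0, 0],
  [0, 0, 0.024, 0, 0, 0, 0],
  [0, 0, 0.032, 0, 0, 0, 0],
  [0, 0, 0.04, 0, 0, 0, 0],
  [0, 0, 0.04, 0, 0, 0, 0],
  [0, 0, 0.04, 0, 0, 0, 0],
  [0, 0, 0.04, 0, 0, 0, 0],
])

```text
time_s: 66.25
ee_pos: [0.6012, -0.0074, 0.1521]
eef_rot: [-3.142, 0.0, 3.137]
ft_force: [0.1, -0.1, 0.3]
finger_gap: 0.013
grip_force: 5.3
```

Request:
step_arm([
  [0, 0, 0.008, 0, 0, 0, 0],
  [0, 0, 0.016, 0, 0, 0, 0],
  [0, 0, 0.024, 0, 0, 0, 0],
  [0, 0, 0.032, 0, 0, 0, 0],
  [0, 0, 0.038, 0, 0, 0, 0],
  [0, 0, 0.04, 0, 0, 0, 0],
  [0, 0, 0.042, 0, 0, 0, 0],
  [0, 0, 0.042, 0, 0, 0, 0],
  [0, 0, 0.042, 0, 0, 0, 0],
  [0, 0, 0.042, 0, 0, 0, 0],
])

```text
time_s: 67.08
ee_pos: [0.6021, -0.0075, 0.1322]
eef_rot: [3.141, 0.002, 3.137]
ft_force: [-0.4, -0.3, 5.7]
finger_gap: 0.0128
grip_force: 6.5
```

```bash
python3 -c "
from h import *
prof(); o=bot.get_obs(); print(o['ee_pos'],o['ft_force'],o['finger_gap'],o['time_s'])" | awk 'NR%3==1||/\[0/'
```

```text
rows 200 252 cols 295 346
209 [303 340] [12.8  0.5 19. ]
218 [303 340] [ 5.8  0.2 22.3]
227 [309 333] [6.9 0.2 0.6]
236 [310 333] [ 3.4  0.4 -5.2]
245 [310 333] [-2.2  0.5 -5.1]
[ 0.60211218 -0.0074882   0.13217734] [-0.59702294 -0.50594076  5.54921541] 0.0129667446603652 67.1333
```

Request:
step_arm([
  [0, 0, 0, 0, 0, 0, 0.35],
  [0, 0, 0, 0, 0, 0, 0.35],
  [0, 0, 0, 0, 0, 0, 0.35],
  [0, 0, 0, 0, 0, 0, 0.35],
  [0, 0, 0, 0, 0, 0, 0.35],
  [0, 0, -0.04, 0, 0, 0, 0.35],
  [0, 0, -0.1, 0, 0, 0, 0.35],
  [0, 0, -0.16, 0, 0, 0, 0.35],
  [0, 0, -0.22, 0, 0, 0, 0.35],
  [0, 0, -0.27, 0, 0, 0, 0.35],
])

```text
time_s: 67.97
ee_pos: [0.6013, -0.0075, 0.2682]
eef_rot: [3.141, 0.001, 3.137]
ft_force: [1.4, -0.7, -0.2]
finger_gap: 0.0321
grip_force: 0.0
```

Request:
step_arm([
  [0.02, -0.05, 0, 0, 0, 0, 0.28],
  [0.055, -0.12, 0, 0, 0, 0, 0.28],
  [0.09, -0.19, 0, 0, 0, 0, 0.28],
  [0.125, -0.26, 0, 0, 0, 0, 0.28],
  [0.16, -0.33, 0, 0, 0, 0, 0.28],
  [0.2, -0.4, 0, 0, 0, 0, 0.28],
  [0.235, -0.47, 0, 0, 0, 0, 0.28],
  [0.27, -0.54, 0, 0, 0, 0, 0.28],
  [0.3, -0.6, 0, 0, 0, 0, 0.28],
  [0.324, -0.655, 0, 0, 0, 0, 0.28],
])

```text
time_s: 68.8
ee_pos: [0.4358, -0.3363, 0.2663]
eef_rot: [-3.142, 0.0, 3.136]
ft_force: [0.6, -0.5, -0.2]
finger_gap: 0.0256
grip_force: 0.0
```

Request:
step_arm([
  [0, 0, 0.06, 0, 0, 0, 0.28],
  [0, 0, 0.13, 0, 0, 0, 0.28],
  [0, 0, 0.13, 0, 0, 0, 0.28],
  [0, 0, 0.13, 0, 0, 0, 0.28],
  [0, 0, 0.13, 0, 0, 0, 0.28],
  [0, 0, 0.13, 0, 0, 0, 0.28],
  [0, 0, 0.13, 0, 0, 0, 0.28],
  [0, 0, 0.13, 0, 0, 0, 0.28],
  [0, 0, 0.13, 0, 0, 0, 0.28],
  [0, 0, 0.13, 0, 0, 0, 0.28],
])

```text
time_s: 69.63
ee_pos: [0.438, -0.3342, 0.2017]
eef_rot: [-3.141, 0.001, 3.138]
ft_force: [-1.0, 0.4, 0.0]
finger_gap: 0.0253
grip_force: 0.0
```

```bash
python3 - <<'E'
from h import *
pins(); pinned([.565,-.1067,.098]); pinned([.565,-.0067,.098])
go([.4376,-.3344,.0645],3.1376); o=bot.get_obs();print(o["ee_pos"],o["time_s"],o["finger_gap"])
E
```

```text
pin top z 0.0703 centre [ 437.2 -334.7] r 7.7 [ 0.437  -0.3348] 166
wrist pin top above rim 20.0 (39 home) at [28.  -2.4 18. ] 32
no pin seen 0
shift [ 0.0004 -0.0004  0.2735] turn [-0.      0.0003 -0.0002] rows 3.3
[ 0.43775761 -0.33419306  0.2012704 ] 69.7833 0.026189953191321592
```

Request:
step_arm([
  [0, 0, 0.05, 0, 0, 0, 0.28],
  [0, 0, 0.1, 0, 0, 0, 0.28],
  [0, 0, 0.15, 0, 0, 0, 0.28],
  [0, 0, 0.2, 0, 0, 0, 0.28],
  [0, 0, 0.24, 0, 0, 0, 0.28],
  [0, 0, 0.262, 0, 0, 0, 0.28],
  [0, 0, 0.273, 0, 0, 0, 0.28],
  [0, 0, 0.273, 0, 0, 0, 0.28],
  [0, 0, 0.273, 0, 0, 0, 0.28],
  [0, 0, 0.273, 0, 0, 0, 0.28],
])

```text
time_s: 70.62
ee_pos: [0.4384, -0.3348, 0.0658]
eef_rot: [-3.141, 0.002, 3.137]
ft_force: [0.1, -0.4, -0.2]
finger_gap: 0.0257
grip_force: 0.0
```

Request:
step_arm([
  [0, 0, 0, 0, 0, 0, 0.28],
  [0, 0, 0, 0, 0, 0, 0.28],
  [0, 0, 0, 0, 0, 0, 0.28],
  [0, 0, 0, 0, 0, 0, 0],
  [0, 0, 0, 0, 0, 0, 0],
  [0, 0, 0, 0, 0, 0, 0],
  [0, 0, 0, 0, 0, 0, 0],
  [0, 0, 0, 0, 0, 0, 0],
  [0, 0, 0, 0, 0, 0, 0],
  [0, 0, 0, 0, 0, 0, 0],
])

```text
time_s: 71.45
ee_pos: [0.4378, -0.3343, 0.0647]
eef_rot: [-3.141, 0.0, 3.137]
ft_force: [-0.7, -0.5, 0.8]
finger_gap: 0.0128
grip_force: 5.6
```

Request:
step_arm([
  [0, 0, -0.01, 0, 0, 0, 0],
  [0, 0, -0.02, 0, 0, 0, 0],
  [0, 0, -0.03, 0, 0, 0, 0],
  [0, 0, -0.04, 0, 0, 0, 0],
  [0, 0, -0.04, 0, 0, 0, 0],
  [0, 0, -0.04, 0, 0, 0, 0],
  [0, 0, -0.04, 0, 0, 0, 0],
  [0, 0, -0.04, 0, 0, 0, 0],
  [0, 0, -0.04, 0, 0, 0, 0],
  [0, 0, -0.04, 0, 0, 0, 0],
])

```text
time_s: 72.28
ee_pos: [0.4376, -0.3341, 0.0844]
eef_rot: [3.141, -0.0, 3.137]
ft_force: [0.1, 0.2, 0.1]
finger_gap: 0.0131
grip_force: 5.3
```

Request:
step_arm([
  [0, 0, -0.02, 0, 0, 0, 0],
  [0, 0, -0.06, 0, 0, 0, 0],
  [0, 0, -0.1, 0, 0, 0, 0],
  [0, 0, -0.15, 0, 0, 0, 0],
  [0, 0, -0.2, 0, 0, 0, 0],
  [0, 0, -0.25, 0, 0, 0, 0],
  [0, 0, -0.3, 0, 0, 0, 0],
  [0, 0, -0.34, 0, 0, 0, 0],
  [0, 0, -0.36, 0, 0, 0, 0],
  [0, 0, -0.37, 0, 0, 0, 0],
])

```text
time_s: 73.12
ee_pos: [0.4382, -0.3347, 0.2716]
eef_rot: [-3.141, 0.003, 3.137]
ft_force: [0.1, -0.3, -1.4]
finger_gap: 0.013
grip_force: 5.3
```

Request:
step_arm([
  [-0.01, 0.03, 0, 0, 0, 0, 0],
  [-0.025, 0.07, 0, 0, 0, 0, 0],
  [-0.045, 0.12, 0, 0, 0, 0, 0],
  [-0.065, 0.17, 0, 0, 0, 0, 0],
  [-0.085, 0.22, 0, 0, 0, 0, 0],
  [-0.105, 0.275, 0, 0, 0, 0, 0],
  [-0.125, 0.33, 0, 0, 0, 0, 0],
  [-0.145, 0.38, 0, 0, 0, 0, 0],
  [-0.157, 0.412, 0, 0, 0, 0, 0],
  [-0.163, 0.429, 0, 0, 0, 0, 0],
])

```text
time_s: 73.95
ee_pos: [0.5203, -0.117, 0.2684]
eef_rot: [3.141, -0.002, 3.141]
ft_force: [-0.5, -0.1, 0.5]
finger_gap: 0.0126
grip_force: 5.3
```

Request:
step_arm([
  [-0.01, 0.03, 0, 0, 0, 0, 0],
  [-0.025, 0.07, 0, 0, 0, 0, 0],
  [-0.045, 0.12, 0, 0, 0, 0, 0],
  [-0.065, 0.17, 0, 0, 0, 0, 0],
  [-0.085, 0.22, 0, 0, 0, 0, 0],
  [-0.105, 0.275, 0, 0, 0, 0, 0],
  [-0.125, 0.33, 0, 0, 0, 0, 0],
  [-0.145, 0.38, 0, 0, 0, 0, 0],
  [-0.156, 0.41, 0, 0, 0, 0, 0],
  [-0.161, 0.426, 0, 0, 0, 0, 0],
])

```text
time_s: 74.78
ee_pos: [0.6016, 0.0943, 0.2686]
eef_rot: [-3.141, -0.001, 3.14]
ft_force: [-0.0, 0.3, -0.7]
finger_gap: 0.0125
grip_force: 5.3
```

Request:
step_arm([
  [0, 0, 0, 0, 0, 0, 0],
  [0, 0, 0, 0, 0, 0, 0],
  [0, 0, 0, 0, 0, 0, 0],
  [0, 0, 0, 0, 0, 0, 0],
  [0, 0, 0, 0, 0, 0, 0],
  [0, 0, 0, 0, 0, 0, 0],
  [0, 0, 0, 0, 0, 0, 0],
  [0, 0, 0, 0, 0, 0, 0],
  [0, 0, 0, 0, 0, 0, 0],
  [0, 0, 0, 0, 0, 0, 0],
])

```text
time_s: 75.62
ee_pos: [0.6015, 0.0926, 0.2696]
eef_rot: [3.142, 0.0, 3.137]
ft_force: [-0.3, -0.1, -0.7]
finger_gap: 0.0129
grip_force: 5.3
```

```bash
python3 - <<'E' | awk '/held|beak|pin|z98|shift/||NR%3==0'
from h import *
prof(); seated([.565,.0933,.098]); necks(); pinned([.565,-.1067,.098]); pinned([.565,-.0067,.098])
go([.6015,.0926,.172],3.1376)
E
```

```text
213 [317 325] [ 5.9  0.  34. ]
222 [310 332] [ 6.4  0.1 11.8]
231 [310 333] [ 5.9  0.4 -3.8]
240 [310 333] [ 0.9  0.4 -5. ]
249 [310 328] [-5.  -0.  -4.4]
258 [310 310] [ -6.6  -6.  -13.3]
beak [-30.6  -0.5  33.1] tip -40.8 fork n 263 (array([33.3,  0.9,  6.3]), 'tip', np.float64(45.1), 'y', array([-11.9,  12.8])) top z 57.0 crown y [-20.4  18.2]
z98 [ 0.561  -0.0868  0.096 ] 76 [ 0.5466 -0.0959  0.0931] [ 0.5814 -0.0842  0.1012] [564.  -93.3]
z98 [0.5943 0.0938 0.0981] 45 [0.5921 0.0881 0.0931] [0.5987 0.0984 0.0998] [596.3  93.2]
z98 [0.6091 0.0938 0.0976] 45 [0.6043 0.088  0.0935] [0.6122 0.0984 0.0991] [607.4  93.2]
wrist pin top above rim 40.6 (39 home) at [34.4  1.6 39.1] 168
wrist pin top above rim 40.9 (39 home) at [35.6  0.6 39.1] 162
shift [-0.000e+00 -1.000e-04  1.952e-01] turn [-0.     -0.     -0.0002] rows 2.3
```

Both earlier pins read as home, and this one hangs true over the left hole. Inserting.

Request:
step_arm([
  [0, 0, 0.03, 0, 0, 0, 0],
  [0, 0, 0.07, 0, 0, 0, 0],
  [0, 0, 0.12, 0, 0, 0, 0],
  [0, 0, 0.16, 0, 0, 0, 0],
  [0, 0, 0.185, 0, 0, 0, 0],
  [0, 0, 0.195, 0, 0, 0, 0],
  [0, 0, 0.195, 0, 0, 0, 0],
  [0, 0, 0.195, 0, 0, 0, 0],
  [0, 0, 0.195, 0, 0, 0, 0],
  [0, 0, 0.195, 0, 0, 0, 0],
])

```text
time_s: 76.7
ee_pos: [0.6023, 0.0927, 0.1734]
eef_rot: [3.141, 0.002, 3.137]
ft_force: [-0.4, -0.4, -0.2]
finger_gap: 0.0131
grip_force: 5.3
```

Request:
step_arm([
  [0, 0, 0, 0, 0, 0, 0],
  [0, 0, 0, 0, 0, 0, 0],
  [0, 0, 0.008, 0, 0, 0, 0],
  [0, 0, 0.016, 0, 0, 0, 0],
  [0, 0, 0.024, 0, 0, 0, 0],
  [0, 0, 0.032, 0, 0, 0, 0],
  [0, 0, 0.04, 0, 0, 0, 0],
  [0, 0, 0.04, 0, 0, 0, 0],
  [0, 0, 0.04, 0, 0, 0, 0],
  [0, 0, 0.04, 0, 0, 0, 0],
])

```text
time_s: 77.53
ee_pos: [0.6016, 0.0926, 0.1521]
eef_rot: [-3.142, 0.0, 3.137]
ft_force: [-0.6, 0.2, -0.2]
finger_gap: 0.0129
grip_force: 5.3
```

Request:
step_arm([
  [0, 0, 0.008, 0, 0, 0, 0],
  [0, 0, 0.016, 0, 0, 0, 0],
  [0, 0, 0.024, 0, 0, 0, 0],
  [0, 0, 0.032, 0, 0, 0, 0],
  [0, 0, 0.038, 0, 0, 0, 0],
  [0, 0, 0.04, 0, 0, 0, 0],
  [0, 0, 0.042, 0, 0, 0, 0],
  [0, 0, 0.042, 0, 0, 0, 0],
  [0, 0, 0.042, 0, 0, 0, 0],
  [0, 0, 0.042, 0, 0, 0, 0],
])

```text
time_s: 78.37
ee_pos: [0.6022, 0.0928, 0.1322]
eef_rot: [3.141, 0.002, 3.137]
ft_force: [-0.3, -0.0, 6.8]
finger_gap: 0.0129
grip_force: 6.6
```

Request:
step_arm([
  [0, 0, 0, 0, 0, 0, 0.35],
  [0, 0, 0, 0, 0, 0, 0.35],
  [0, 0, 0, 0, 0, 0, 0.35],
  [0, 0, 0, 0, 0, 0, 0.35],
  [0, 0, 0, 0, 0, 0, 0.35],
  [0, 0, -0.04, 0, 0, 0, 0.35],
  [0, 0, -0.1, 0, 0, 0, 0.35],
  [0, 0, -0.16, 0, 0, 0, 0.35],
  [0, 0, -0.22, 0, 0, 0, 0.35],
  [0, 0, -0.27, 0, 0, 0, 0.35],
])

```text
time_s: 79.2
ee_pos: [0.6018, 0.0925, 0.2682]
eef_rot: [3.141, 0.001, 3.137]
ft_force: [1.1, -0.0, 0.2]
finger_gap: 0.0322
grip_force: 0.0
```

Request:
step_arm([
  [0.05, -0.05, 0, 0, 0, 0, 0.35],
  [0.1, -0.1, 0, 0, 0, 0, 0.35],
  [0.14, -0.15, 0, 0, 0, 0, 0.35],
  [0.14, -0.2, 0, 0, 0, 0, 0.35],
  [0.14, -0.2, 0, 0, 0, 0, 0.35],
  [0.14, -0.2, 0, 0, 0, 0, 0.35],
  [0.14, -0.2, 0, 0, 0, 0, 0.35],
  [0.14, -0.2, 0, 0, 0, 0, 0.35],
  [0.14, -0.2, 0, 0, 0, 0, 0.35],
  [0.14, -0.2, 0, 0, 0, 0, 0.35],
])

```text
time_s: 80.03
ee_pos: [0.5312, -0.0061, 0.2658]
eef_rot: [-3.141, -0.0, 3.139]
ft_force: [-0.4, -0.1, 0.3]
finger_gap: 0.0324
grip_force: 0.0
```

```bash
python3 - <<'E'
from h import *
for y in(.0933,-.0067,-.1067): seated([.565,y,.098]); pinned([.565,y,.098])
im,d,W=shot("wrist"); z=W[...,2];x=W[...,0];y=W[...,1]
m=(z>.06)&(z<.085)&(abs(y+.008)<.03)&(x>.4)&(x<.5); print("peg",m.sum(),np.median(W[m],0),W[m].min(0),W[m].max(0))
m=(z>.012)&(z<.03)&(abs(y)<.2)&(x>.38)&(x<.66);print(cv2.minAreaRect(W[m][:,:2].astype(np.float32)*1000))
o=bot.get_obs();print(o["ee_pos"],o["time_s"]); go([.4495,-.0072,.13],3.1376)
E
```

```text
beak [-31.1  -2.4  32.6] tip -41.2 fork n 188 (array([32.2, -6.1,  7.3]), 'tip', np.float64(44.4), 'y', array([-12.9,  12.9])) top z 56.7 crown y [-21.6  12.4]
wrist pin top above rim 39.8 (39 home) at [30.3 -1.3 38.3] 48
beak [-30.5   0.1  32.7] tip -40.2 fork n 124 (array([36.7, -1.5,  6.9]), 'tip', np.float64(45.8), 'y', array([-12.9,  11.5])) top z 56.9 crown y [-20.4  19.2]
wrist pin top above rim 40.5 (39 home) at [35.  -0.3 38.8] 150
beak [-30.8   1.5  32.8] tip -40.9 fork n 171 (array([32.2,  7. ,  7.1]), 'tip', np.float64(44.3), 'y', array([-11.6,  13.1])) top z 56.8 crown y [-13.3  20.4]
wrist pin top above rim 40.1 (39 home) at [29.6  1.3 38.3] 52
peg 273 [ 0.45295712 -0.00666404  0.07183048] [ 0.4426719  -0.0171822   0.06452466] [0.46298701 0.00386286 0.07444162]
((550.4718017578125, -6.820343017578125), (322.07861328125, 219.2010498046875), 89.77769470214844)
[ 0.53111114 -0.00702332  0.26611423] 80.3833
shift [ 0.1632 -0.001   0.2722] turn [-0.      0.     -0.0002] rows 3.8
```

All three heads read as locked: fork tops about 7 mm and pin tops about 40 mm above the rim. The board is still about 0.161 m out, so now I take the peg.

Request:
step_arm([
  [0.06, 0, 0, 0, 0, 0, 0.5],
  [0.13, 0, 0.03, 0, 0, 0, 0.5],
  [0.157, 0, 0.09, 0, 0, 0, 0.5],
  [0.157, 0, 0.16, 0, 0, 0, 0.5],
  [0.157, 0, 0.23, 0, 0, 0, 0.5],
  [0.157, 0, 0.3, 0, 0, 0, 0.5],
  [0.157, 0, 0.36, 0, 0, 0, 0.5],
  [0.157, 0, 0.4, 0, 0, 0, 0.5],
  [0.157, 0, 0.41, 0, 0, 0, 0.5],
  [0.157, 0, 0.41, 0, 0, 0, 0.5],
], newtons=25)

```text
time_s: 81.22
ee_pos: [0.4517, -0.007, 0.0601]
eef_rot: [-3.141, -0.003, 3.137]
ft_force: [0.6, -0.6, -0.3]
finger_gap: 0.0461
grip_force: 0.0
```

Request:
step_arm([
  [0, 0, 0, 0, 0, 0, 0.5],
  [0, 0, 0, 0, 0, 0, 0.5],
  [0, 0, 0, 0, 0, 0, 0],
  [0, 0, 0, 0, 0, 0, 0],
  [0, 0, 0, 0, 0, 0, 0],
  [0, 0, 0, 0, 0, 0, 0],
  [0, 0, 0, 0, 0, 0, 0],
  [0, 0, 0, 0, 0, 0, 0],
  [0, 0, 0, 0, 0, 0, 0],
  [0, 0, 0, 0, 0, 0, 0],
])

```text
time_s: 82.05
ee_pos: [0.453, -0.007, 0.0616]
eef_rot: [3.142, 0.001, 3.137]
ft_force: [-1.2, -1.9, 5.8]
finger_gap: 0.0195
grip_force: 25.0
```

Request:
step_arm([
  [-0.005, 0, 0, 0, 0, 0, 0],
  [-0.015, 0, 0, 0, 0, 0, 0],
  [-0.03, 0, 0, 0, 0, 0, 0],
  [-0.047, 0, 0, 0, 0, 0, 0],
  [-0.065, 0, 0, 0, 0, 0, 0],
  [-0.083, 0, 0, 0, 0, 0, 0],
  [-0.1, 0, 0, 0, 0, 0, 0],
  [-0.118, 0, 0, 0, 0, 0, 0],
  [-0.136, 0, 0, 0, 0, 0, 0],
  [-0.154, 0, 0, 0, 0, 0, 0],
])

```text
time_s: 82.88
ee_pos: [0.5292, -0.0073, 0.0616]
eef_rot: [3.141, -0.002, 3.137]
ft_force: [-3.3, -0.7, 8.5]
finger_gap: 0.0197
grip_force: 25.0
```

Request:
step_arm([
  [-0.018, 0, 0, 0, 0, 0, 0],
  [-0.036, 0, 0, 0, 0, 0, 0],
  [-0.054, 0, 0, 0, 0, 0, 0],
  [-0.072, 0, 0, 0, 0, 0, 0],
  [-0.09, 0, 0, 0, 0, 0, 0],
  [-0.108, 0, 0, 0, 0, 0, 0],
  [-0.125, 0, 0, 0, 0, 0, 0],
  [-0.14, 0, 0, 0, 0, 0, 0],
  [-0.15, 0, 0, 0, 0, 0, 0],
  [-0.156, 0, 0, 0, 0, 0, 0],
])

```text
time_s: 83.72
ee_pos: [0.608, -0.0075, 0.0616]
eef_rot: [3.141, -0.0, 3.137]
ft_force: [-3.0, -1.6, 7.9]
finger_gap: 0.0195
grip_force: 25.0
```

Request:
step_arm([
  [0, 0, 0, 0, 0, 0, 0],
  [0, 0, 0, 0, 0, 0, 0],
  [0, 0, 0, 0, 0, 0, 0],
  [0, 0, 0, 0, 0, 0, 0],
  [0, 0, 0, 0, 0, 0, 0],
  [-0.002, 0, 0, 0, 0, 0, 0],
  [-0.004, 0, 0, 0, 0, 0, 0],
  [-0.006, 0, 0, 0, 0, 0, 0],
  [-0.008, 0, 0, 0, 0, 0, 0],
  [-0.008, 0, 0, 0, 0, 0, 0],
])

```text
time_s: 84.55
ee_pos: [0.6112, -0.0075, 0.0616]
eef_rot: [3.141, -0.001, 3.137]
ft_force: [-2.3, -1.1, 7.6]
finger_gap: 0.0195
grip_force: 25.0
```

Request:
step_arm([
  [-0.001, 0, 0, 0, 0, 0, 0],
  [-0.002, 0, 0, 0, 0, 0, 0],
  [-0.003, 0, 0, 0, 0, 0, 0],
  [-0.004, 0, 0, 0, 0, 0, 0],
  [-0.005, 0, 0, 0, 0, 0, 0],
  [-0.006, 0, 0, 0, 0, 0, 0],
  [-0.006, 0, 0, 0, 0, 0, 0],
  [-0.006, 0, 0, 0, 0, 0, 0],
  [-0.006, 0, 0, 0, 0, 0, 0],
  [-0.006, 0, 0, 0, 0, 0, 0],
])

```text
time_s: 85.38
ee_pos: [0.6117, -0.0076, 0.0615]
eef_rot: [3.141, -0.006, 3.137]
ft_force: [-8.4, -0.7, 14.1]
finger_gap: 0.0194
grip_force: 25.0
```

Request:
step_arm([
  [0.003, 0, 0, 0, 0, 0, 0],
  [0.003, 0, 0, 0, 0, 0, 0.5],
  [0.003, 0, 0, 0, 0, 0, 0.5],
  [0.003, 0, 0, 0, 0, 0, 0.5],
  [0.003, 0, 0, 0, 0, 0, 0.5],
  [0.003, 0, 0, 0, 0, 0, 0.5],
  [0.003, 0, -0.03, 0, 0, 0, 0.5],
  [0.003, 0, -0.09, 0, 0, 0, 0.5],
  [0.01, 0, -0.16, 0, 0, 0, 0.5],
  [0.02, 0, -0.23, 0, 0, 0, 0.5],
])

```text
time_s: 86.22
ee_pos: [0.604, -0.0075, 0.1766]
eef_rot: [-3.141, -0.002, 3.137]
ft_force: [0.3, 0.1, 0.5]
finger_gap: 0.0458
grip_force: 0.0
```

Request:
step_arm([
  [0.07, 0, -0.05, 0, 0, 0, 0.5],
  [0.14, 0, -0.1, 0, 0, 0, 0.5],
  [0.21, 0, -0.15, 0, 0, 0, 0.5],
  [0.26, 0, -0.2, 0, 0, 0, 0.5],
  [0.26, 0, -0.2, 0, 0, 0, 0.5],
  [0.26, 0, -0.2, 0, 0, 0, 0.5],
  [0.26, 0, -0.2, 0, 0, 0, 0.5],
  [0.26, 0, -0.2, 0, 0, 0, 0.5],
  [0.26, 0, -0.2, 0, 0, 0, 0.5],
  [0.26, 0, -0.2, 0, 0, 0, 0.5],
])

```text
time_s: 87.05
ee_pos: [0.4747, -0.007, 0.2749]
eef_rot: [-3.14, -0.002, 3.137]
ft_force: [-0.2, 0.6, -0.8]
finger_gap: 0.0458
grip_force: 0.0
```

```bash
python3 - <<'E'
from h import *
im,d,W=shot("wrist"); z=W[...,2];x=W[...,0];y=W[...,1]
m=(z>.05)&(z<.085)&(abs(y+.008)<.03)&(x>.55)&(x<.64); print("peg",m.sum(),W[m].min(0),W[m].max(0))
m=(z>.012)&(z<.03)&(abs(y)<.2)&(x>.5)&(x<.7); print("board",np.percentile(x[m],1),m.sum())
m=(z>.177)&(z<.196)&(abs(y)<.25)&(x>.5); print("roof front",x[m].min() if m.sum() else None,np.percentile(x[m],1) if m.sum() else 0)
im,d,W=shot("top"); z=W[...,2];x=W[...,0];y=W[...,1]
m=(z>.177)&(z<.196)&(abs(y)<.25)&(x>.5); print("top roof",cv2.minAreaRect(W[m][:,:2].astype(np.float32)*1000))
m=(z>.05)&(z<.085)&(abs(y+.008)<.03)&(x>.5)&(x<.64); print("top peg",m.sum(),W[m].min(0),W[m].max(0))
o=bot.get_obs();print(o["ee_pos"],o["time_s"])
im,d,W=shot("scene"); z=W[...,2];x=W[...,0];y=W[...,1]
for l in ("mallet0","rasp","farmer","board_peg"):
    for r in bot.cut_out("scene",l)[:2]: print(l,round(r["score"],2),np.nanmedian(W[r["region"]],0).round(3))
E
```

```text
peg 242 [ 0.60024299 -0.01766648  0.05050185] [0.61708827 0.0032258  0.07412008]
board 0.5987553174912313 2394
roof front None 0
top roof ((756.0861206054688, -8.084930419921875), (380.4668273925781, 193.45263671875), 89.97913360595703)Traceback (most recent call last):
  File "<stdin>", line 8, in <module>
    return umr_minimum(a, axis, None, out, keepdims, initial, where)
ValueError: zero-size array to reduction operation minimum which has no identity
```

Request:
step_arm([
  [0, 0, -0.07, 0, 0, 0, 0.5],
  [-0.03, 0, -0.13, 0, 0, 0, 0.5],
  [-0.1, 0, -0.166, 0, 0, 0, 0.5],
  [-0.17, 0, -0.166, 0, 0, 0, 0.5],
  [-0.24, 0, -0.166, 0, 0, 0, 0.5],
  [-0.3, 0, -0.166, 0, 0, 0, 0.5],
  [-0.34, 0, -0.166, 0, 0, 0, 0.5],
  [-0.34, 0, -0.166, 0, 0, 0, 0.5],
  [-0.34, 0, -0.166, 0, 0, 0, 0.5],
  [-0.34, 0, -0.166, 0, 0, 0, 0.5],
])

```text
time_s: 87.98
ee_pos: [0.6439, -0.0079, 0.3584]
eef_rot: [-3.141, -0.002, 3.137]
ft_force: [-0.6, -0.0, 0.8]
finger_gap: 0.0459
grip_force: 0.0
```

Request:
step_arm([
  [0, 0, 0, 0, 0, 0, 0.5],
  [0, 0, 0, 0, 0, 0, 0.5],
  [0, 0, 0, 0, 0, 0, 0.5],
  [0, 0, 0, 0, 0, 0, 0.5],
  [0, 0, 0, 0, 0, 0, 0.5],
  [0, 0, 0, 0, 0, 0, 0.5],
  [0, 0, 0, 0, 0, 0, 0.5],
  [0, 0, 0, 0, 0, 0, 0.5],
  [0, 0, 0, 0, 0, 0, 0.5],
  [0, 0, 0, 0, 0, 0, 0.5],
])

```text
time_s: 88.82
ee_pos: [0.6446, -0.0076, 0.3591]
eef_rot: [-3.142, -0.0, 3.137]
ft_force: [-0.7, -0.2, 0.1]
finger_gap: 0.046
grip_force: 0.0
```

```bash
python3 - <<'E'
from h import *
im,d,W=shot("wrist"); z=W[...,2];x=W[...,0];y=W[...,1]
m=(z>.062)&(z<.085)&(abs(y+.008)<.03)&(x>.55)&(x<.64); print("peg",m.sum(),W[m].min(0),W[m].max(0))
m=(z>.012)&(z<.03)&(abs(y)<.14)&(x>.5)&(x<.7); print("board front",np.percentile(x[m],[.5,2]),m.sum())
m=(z>.178)&(z<.192)&(abs(y)<.15)&(x>.5)&(x<.8); print("roof front",np.percentile(x[m],[.5,2]),m.sum(),np.median(z[m]))
cols=[x[:,c][m[:,c]].min() for c in range(200,440,20) if m[:,c].any()]; print(np.round(cols,4))
o=bot.get_obs();print(o["ee_pos"],o["time_s"])
im,d,W=shot("scene")
for l in ("mallet0","rasp","farmer"):
    for r in bot.cut_out("scene",l)[:2]: print(l,round(r["score"],2),np.nanmedian(W[r["region"]],0).round(3))
E
```

```text
peg 161 [ 0.60043692 -0.0165998   0.06490358] [0.62101578 0.00290317 0.0746456 ]
board front [0.59908564 0.60041453] 9327
roof front [0.65922102 0.65987386] 15376 0.185098192694513
[0.6593 0.6589 0.6589 0.6591 0.6591 0.6592 0.6591 0.6597 0.6595 0.6599
 0.6594 0.6598]
[ 0.64459873 -0.00756478  0.35909414] 88.8667
mallet0 0.61 [0.626 0.516 0.048]
mallet0 0.17 [0.644 0.3   0.03 ]
rasp 0.79 [ 0.587 -0.483  0.019]
farmer 0.78 [ 0.703 -0.315  0.086]
```

```bash
python3 -c "
from h import *
print(bot.hand_in())"
```

```text
the job is handed in; nothing more can be done
None
```

The job is handed in at about 89 s on the robot's clock: all three green heads were seated and pinned and the board slid fully back in (within about 1 mm by the wrist camera), with the mallet, rasp and farmer head not moved beyond measurement scatter; `hand_in` returned no verdict.

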